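# Dock, zero and lock the rotary polariser

### The job

Gently set the white polariser unit down flat in the black dock, with its steel hoop towards the bolt, and let go of it. Then turn the knob on it clockwise until the yellow pointer is on the red zero mark and let go, and finally slide the red-handled bolt fully home through the hoop. Do not tip the unit over, and leave the other things on the bench where they are.

Things in the scene. Friction and masses are not known exactly. Their poses are not given: they have to be found in the camera images.
- unit: loose polariser unit, 0.44 kg: white box 56 (x) x 140 (y) x 46 mm high. Origin: centre of its underside; z up, y along its length to the end with the steel hoop. Carried by its bare long sides, 56 mm apart. On top, over the origin, a scale disc 54 mm across and the knob, up to 78 mm above the underside (32 above the box top); room for the palm must be left over it
- keeper (a point): middle of the hoop (keeper) on the unit, at y = +78, z = 19 mm in the unit's frame. The hoop stands out 17 mm from the box end (to y = +87), is 37 mm high; opening 20 mm wide, 26 mm high
- dial (a joint): knob turning about the vertical through the unit's origin; rad, 0 when its pointer lies along the unit's +y on the red zero mark (hoop end), growing anticlockwise from above: bar and pointer lie along unit y turned by this angle. Starts at 1.7 to 3.0, to be turned back clockwise in two or more grasps; stops at -0.35 and 3.4. Friction 0.04 N m, stays where left
- dial_grip (a point): on the dial's axis, 73 mm above the unit's underside, 5 mm below the top of the knob's black bar grip (44 mm long, 14 thick, 25 high, on a disc 38 mm across): where to take it from above, fingertips at most 19 mm lower. y axis: along the bar to the pointer end, marked by a yellow line on that half of the bar
- dock: dock fixed to the bench: black plate 110 (x) x 295 (y) x 10 mm; aluminium guides leave a seat 60 x 144 mm, 2 mm to spare all round the unit. Guides 10 mm high above the plate, then 45 degree lead-ins flaring out 8 mm, up to 19 mm. Origin: on the bench under the seat's centre; +y along the plate towards the bolt, whose track (two cheeks 26 mm high) lies beyond the seat
- seat (a point): centre of the seat's floor, 10 mm above the bench; axes as the dock's. The unit is seated when its origin lies here, the hoop towards +y (towards the bolt)
- bolt (a joint): locking bolt on the dock, a steel rod 12 mm thick sliding along the dock's -y towards the seat; m: 0 withdrawn, 0.042 fully home at its stop, through the unit's hoop. Starts at 0 to 0.010; friction about 2.5 N, stays where left
- bolt_handle (a point): centre of the top of the bolt's red upright handle: a block 12 mm thick (across the slide) x 30 mm (along it), top 83 mm above the bench, bare for its top 45 mm; moves with the bolt; axes as the dock's
- beaker: bystander: open glass beaker, 64 wide, 85 high (mm); origin at the centre of its underside
- jar: bystander: amber glass jar, 64 wide, 90 high (mm); origin at the centre of its underside
- petri: bystander: flat clear round petri dish, 94 wide, 22 high (mm); origin at the centre of its underside
- objective: bystander: brass microscope objective standing on end, 34 wide, 58 high (mm); origin at the centre of its underside
- slidebox: bystander: blue slide box lying flat, 75 x 100, 36 high (mm); origin at the centre of its underside
- bulb: bystander: red bulb bottle with a thin neck, 60 wide, 100 high (mm); origin at the centre of its underside
- brush: bystander: wooden brush lying flat, about 200 mm long
Mind the look-alikes: they are no part of the job. Leave any pink look-alike of the unit alone.

How it is judged:
By the outcome, as a careful person would: the job done as asked, in the order asked, and still so for the second after the job is handed in, with the robot touching nothing.
It also fails if it takes over 64 s, if anything falls off the work surface, if the arm or the gripper's body presses on something with over 40 N, if the wrist force passes 120 N, or if a joint passes its speed limit or range.

### The arm

A 6-joint arm with a two-finger parallel gripper is mounted at the origin on the work surface. World frame = base frame: x ahead of the robot, y to its left, z up, the work surface at z = 0. Lengths are in m, angles in degrees, forces in N, time in s.
With the tool pointing down it reaches from about 0.375 to 0.975 m from the base axis. Payload 3.8 kg.
Tool frame: the origin (TCP) lies on the centre line of the jaws, within the pads' length; the fingertips stand 22 mm ahead of it and the grasp point (between the pads) lies 3 mm ahead of it; z points along the fingers, y is the line along which they close (so a half turn about z gives the same grasp; the last joint's range is limited). The gripper opens to 85 mm and grips with 20 to 120 N. Pads are 22 mm wide; open, the fingers measure 114 mm over their backs; the gripper's body (76 mm by 85 mm) begins 54 mm behind the grasp point. The pads swing forward as they close: fully open they stand 13 mm farther back than shut.
Start: joints at [-66.801, 15.12, 91.902, -0, 72.978, -2.114], TCP at [0.289, -0.61, 0.224] pointing down, gripper open.
Joint ranges: [-150.88, 150.88], [-54.13, 125.18], [17.81, 147.31], [-75.09, 255.09], [0, 152.58], [-146.25, 146.25]. Speed limits (degrees/s): [147.25, 147.25, 180, 180, 180, 180].

### API

Orientations are given as a 3x3 rotation matrix whose columns are the frame's x, y, z axes.
In Python, from bench import robot, cams, order, search_frame, silhouettes gives the robot as it stands. The module is installed in compiled form; this text tells all that it offers.
- The arm moves only by the tool carry_out, never from a script. Its arguments are lists of equal length, an entry for each row: "linear": the shift along the tool's x, y, z in units of 75 mm (1.0 is 75 mm), a list of three; "delta_rot": the turn, a rotation vector about the tool's x, y, z in units of 180 degrees (1.0 is 180 degrees), a list of three; "claw": the opening, from -1 (shut) to 1 (fully open). A call has 1 to 10 rows; each row shifts and turns the commanded pose from where the row before left it, along the tool's axes as they then stand; what a row does not reach is not made up. A row lasts 1/12 s, in which the tool goes at most 41.7 mm and 7.16 degrees, less where a joint would pass 70% of its speed; a pose out of reach is approached as far as the arm can. A call with a number of a shift or a turn outside -1 to 1 is refused whole. A call with a gripper value outside its range is refused whole. The fingers move at their own pace and stop on an object; "newtons" is the grip in N (left out, the last holds). Time passes only in rows, so rows that do not move let the fingers close. It gives the time, the measured TCP pose, the force, the opening and the grip force at its end, in the units of the state.
- robot.get_obs(): the state, without advancing time (a new reading comes with each control period).
- cams.read_camera(name): name is "scene" or "top"; returns the picture (400x640x3 uint8, blue, green, red); there is no depth.
- cams.camera_info(name): a dict with "fx", "fy", "cx", "cy" (pixels), "k1" (the pictures are not rectified: a ray, as slopes to the right and down, at radius r is drawn at 1 + k1 r^2 times it, then the intrinsics apply), "pose" (4x4, takes a point from camera to world coordinates). Camera axes: x right, y up, looking along -z (the intrinsics and any distortion apply to the point x, -y, -z); pixel columns grow to the right and rows downward; lengths in m; the calibration is good to about 2 mm. A picture is of the moment at which its call begins. camera_info takes no time and is no camera call.
- order.sign_off(): hands the job in; it is judged then, once.
Trained networks look in the newest picture that a camera, given by its name, has taken for a name from the list of things; names that differ only in an ending like _2 or _b are one class to them, and where a whole thing is asked for, a point or a joint stands for the part that bears it (a point fixed in the world has none). Each returns a list of dicts, best first, with "conf" (0 to 1); they miss things now and then, are a little off and sometimes report something else, mostly with a low value. They report only what shows in the picture. A call takes as long as a camera call. They do not tell look-alikes from the thing itself.
- search_frame(camera, label): "extent" ([left, top, right, bottom] as shares, 0 to 1, of the picture: columns of its width, rows of its height, round what is visible of it).
- silhouettes(camera, label): "mask" (400x640 bool, what is visible of it) and "extent" ([left, top, right, bottom] as shares, 0 to 1, of the picture: columns of its width, rows of its height, round what is visible of it).
The state is a dict: "clock": time; "qpos": joint angles; "joint_velocities": joint speeds; "effort": joint torques, N m; "tool_pos": TCP position; "tcp_rot": TCP orientation; "contact_force": force on the tool from outside, world axes, zero at the start; "ft_torque": the same for the moment, N m; "opening": finger opening in m; "finger_force": force on a finger pad.
Only numpy, scipy, OpenCV 4.12 (cv2) and the standard library are available. Lean on these libraries where they do the work, as an engineer would, in place of code of your own. Each camera call takes 0.05 s, during which the arm holds its last target. There are 200 camera calls.

## Working session

There is one attempt and no reset: what is moved stays moved. The work goes in short steps, Python scripts to look and compute and a tool call to move; the robot and the scene stay as the last step left them, time stands still between calls to the robot, and variables do not carry over. Pictures are saved under pics/ and viewed, at most 10 in all, crops included, and the job is handed in when it is done.

Besides the shell and the picture viewer there is one more tool, called by a JSON object that holds its "fn" and its "kwargs", one argument or row to a line. carry_out: Moves the arm, as the interface text tells. Shifts and turns lie within -1 to 1; 1 stands for 75 mm of shift or 180 degrees of turn. Its arguments: {"type":"object","properties":{"linear":{"type":"array","items":{"type":"array","items":{"type":"number","minimum":-1,"maximum":1}}},"delta_rot":{"type":"array","items":{"type":"array","items":{"type":"number","minimum":-1,"maximum":1}}},"claw":{"type":"array","items":{"type":"number"}},"newtons":{"type":"number"}},"required":["linear","delta_rot","claw"]}

```bash
mkdir -p pics; python3 - <<'E'
from bench import robot,cams
import cv2,numpy as np
np.set_printoptions(precision=4,suppress=True)
for n in("scene","top"):
    cv2.imwrite(f"pics/{n}0.png",cams.read_camera(n)); i=cams.camera_info(n); print(n,{k:i[k] for k in i if k!='pose'}); print(np.array(i['pose']))
o=robot.get_obs(); print(o)
E
```

```text
scene {'fx': 370.72847388664445, 'fy': 370.72847388664445, 'cx': 321.31384345886136, 'cy': 194.6812524445346, 'k1': 0.028415578099882724}
[[ 0.3111 -0.6641  0.6798  1.1648]
 [ 0.9503  0.211  -0.2287 -0.2392]
 [ 0.0084  0.7172  0.6968  0.6932]
 [ 0.      0.      0.      1.    ]]
top {'fx': 410.0741827920455, 'fy': 410.0741827920455, 'cx': 322.01645237285624, 'cy': 197.51172637293, 'k1': 0.02204677772226941}
[[ 0.0033  0.9812 -0.193   0.3785]
 [-1.      0.0048  0.0071 -0.0604]
 [ 0.0078  0.1929  0.9812  1.2183]
 [ 0.      0.      0.      1.    ]]
{'clock': 0.1, 'qpos': array([-66.8011,  15.1639,  91.9743,  -0.0018,  72.9754,  -2.1139]), 'joint_velocities': array([ 0.0029, -0.0641, -0.332 , -0.1195,  0.0522,  0.0279]), 'effort': array([  0.0005, -51.6708, -36.8589,   0.    ,   0.0063,   0.    ]), 'tool_pos': array([ 0.2883, -0.6096,  0.2231]), 'tcp_rot': array([[ 0.904 ,  0.4276, -0.0008],
       [ 0.4276, -0.904 ,  0.0018],
       [ 0.    , -0.002 , -1.    ]]), 'contact_force': array([-0.0409, -0.5014, -0.0409]), 'ft_torque': array([ 0.0342,  0.0204, -0.0366]), 'finger_force': 0.0, 'opening': 0.08555047693964694}
```

View pics/scene0.png

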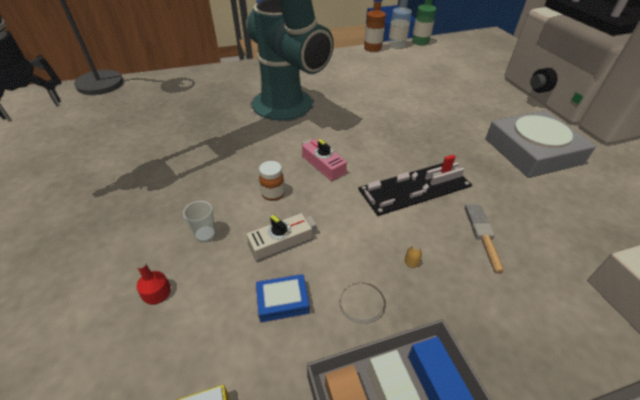

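View pics/top0.png

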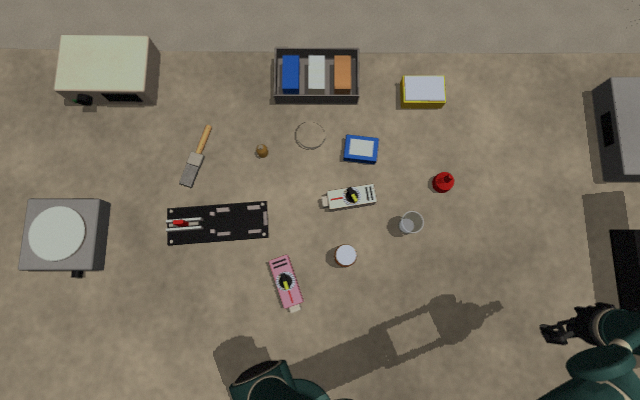

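Both views show the white unit at top (349,197) / scene (280,235), hoop on its left (−x image) side. The pink look-alike is at top (285,283) / scene (323,158). The dock is at top (218,224), with the red bolt handle at top (180,223) / scene (448,163). The white one fits the description, so I'll confirm it in enlarged crops.

```bash
python3 - <<'E'
import cv2,numpy as np
t=cv2.imread('pics/top0.png');s=cv2.imread('pics/scene0.png')
def tile(im,x0,y0,x1,y1,k):
    c=cv2.resize(im[y0:y1,x0:x1],None,fx=k,fy=k,interpolation=cv2.INTER_CUBIC)
    for x in range(x0,x1,10):
        cv2.line(c,(int((x-x0+.5)*k),0),(int((x-x0+.5)*k),6),(0,255,255),1);cv2.putText(c,str(x),(int((x-x0+.5)*k),16),0,.35,(0,255,255),1)
    for y in range(y0,y1,10):
        cv2.line(c,(0,int((y-y0+.5)*k)),(6,int((y-y0+.5)*k)),(0,255,255),1);cv2.putText(c,str(y),(8,int((y-y0+.5)*k)+4),0,.35,(0,255,255),1)
    return c
def stack(a,b,f):
    w=max(a.shape[1],b.shape[1]);o=np.zeros((a.shape[0]+b.shape[0],w,3),np.uint8);o[:a.shape[0],:a.shape[1]]=a;o[a.shape[0]:,:b.shape[1]]=b;print(o.shape);cv2.imwrite(f,o)
stack(tile(t,160,198,276,248,6.8),tile(t,315,178,385,216,6.8),'pics/a.png')
stack(tile(s,353,150,475,214,5.2),tile(s,240,208,325,262,4.8),'pics/b.png')
E
```

```text
(598, 789, 3)
(592, 634, 3)
```

View pics/a.png

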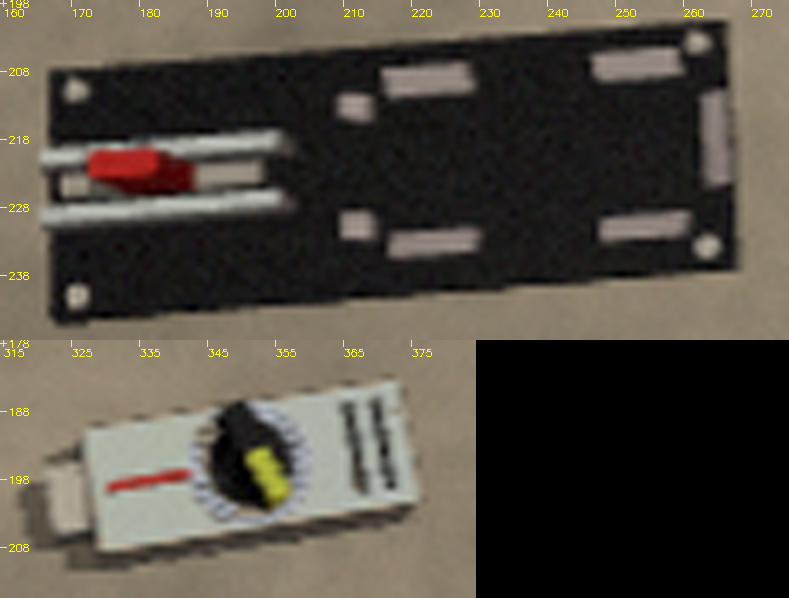

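View pics/b.png

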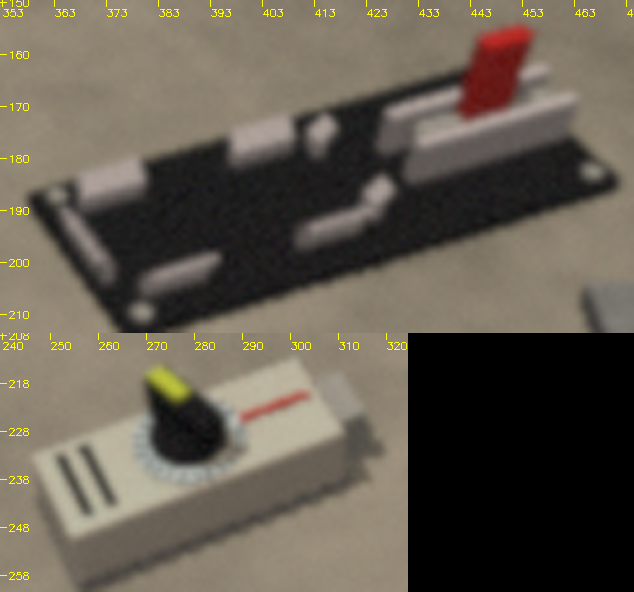

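The crops confirm it: the white unit has its hoop on the left (+y world) end at crop (68,497) and the red zero line beside it. The pointer sits lower-right of the dial axis at crop (268,478). The dock's bolt is also at its +y end.

```bash
cat > h.py <<'E'
import numpy as np
from scipy.optimize import least_squares
from bench import cams
I={n:cams.camera_info(n) for n in("scene","top")}
def proj(n,P):
    i=I[n];T=np.linalg.inv(np.array(i['pose']));p=np.atleast_2d(P)@T[:3,:3].T+T[:3,3]
    s=np.c_[p[:,0]/-p[:,2],-p[:,1]/-p[:,2]];s=s*(1+i['k1']*(s**2).sum(1,keepdims=True))
    return s*[i['fx'],i['fy']]+[i['cx'],i['cy']]
def ray(n,uv):
    i=I[n];d=(np.array(uv,float)-[i['cx'],i['cy']])/[i['fx'],i['fy']];s=d.copy()
    for _ in range(10): s=d/(1+i['k1']*(s@s))
    T=np.array(i['pose']);return T[:3,3],T[:3,:3]@np.array([s[0],-s[1],-1])
def plane(n,uv,z):
    o,d=ray(n,uv);return o+d*(z-o[2])/d[2]
def R(a):
    c,s=np.cos(a),np.sin(a);return np.array([[c,-s,0],[s,c,0],[0,0,1]])
def tri(a,b):
    f=lambda p:np.r_[proj('top',p)[0]-a,proj('scene',p)[0]-b];return least_squares(f,[.6,.1,.05])
def fit(obs,x0):  # obs: (cam, local pt, uv); pose x,y,z,yaw
    def f(q): return np.concatenate([proj(n,R(q[3])@np.array(p)+q[:3])[0]-uv for n,p,uv in obs])
    return least_squares(f,x0,loss='soft_l1')
E
python3 - <<'E'
from h import *
np.set_printoptions(precision=4,suppress=True)
a,b,h=.028,.07,.046
T=[('top',(a,b,h),(327.,190.7)),('top',(-a,b,h),(328.9,208.4)),('top',(-a,-b,h),(376.,201.)),('top',(a,-b,h),(373.,183.4))]
S=[('scene',(-a,-b,h),(246.2,234.)),('scene',(a,-b,h),(254.7,250.2)),('scene',(a,b,h),(311.4,228.75)),('scene',(-a,b,h),(301.6,212.7)),('scene',(a,-b,0),(257.2,261.)),('scene',(a,b,0),(312.4,237.7))]
for o in(T+S,T,S):
    r=fit(o,[.65,0,0,0]);print('unit',r.x*[1e3]*3+0 if 0 else r.x,np.degrees(r.x[3]),r.cost);
    if o is not T: print(r.fun.reshape(-1,2).round(1).tolist())
# dock: plate corners, y offset c free
D=[('top',(1,1),(166.9,208.1)),('top',(-1,1),(167.6,245.)),('top',(-1,-1),(268.,236.9)),('top',(1,-1),(266.4,200.4)),('scene',(-1,-1),(357.9,186.6)),('scene',(1,-1),(376.,213.3)),('scene',(1,1),(471.3,184.1))]
for DD in(D,D[:4]):
    o=[(n,(p[0]*.055,p[1]*.1475,0),uv) for n,p,uv in DD];r=fit(o,[.6,.3,.01,0]);print('plate',r.x,np.degrees(r.x[3]),r.cost,r.fun.reshape(-1,2).round(1).tolist())
q=r.x
t=lambda x,y:(159.5+x/6.8,197.5+y/6.8)
for nm,L in dict(tail=[(702,92),(706,186)],head=[(374,107),(375,225)],xp=[(388,98),(473,92),(600,80),(684,73)],xm=[(390,236),(480,229),(600,220),(690,212)]).items():
    print(nm,[((R(q[3]).T@(plane('top',t(*u),.02)-q[:3]))[:2]*1e3).round(1).tolist() for u in L])
r=tri((177.6,221.5),(449.6,156.6));print('bolt',r.x,r.fun,(R(q[3]).T@(r.x-q[:3])))
r=tri(t(680-6.8*0,0) if 0 else (314.5+268/6.8,177.5+(478-340)/6.8),(239.5+167/4.8,207.5+(385-333)/4.8));print('pointer',r.x,r.fun)
E
```

```text
unit [ 0.6142 -0.1539 -0.0011  0.1665] 9.542604478604765 5.950334694980047
[[-1.1, -0.2], [0.2, 0.7], [0.5, 0.5], [-0.1, -0.4], [-0.4, -1.2], [-0.2, 0.3], [0.9, -0.8], [0.2, -0.6], [-0.3, 2.1], [0.1, 2.9]]
unit [ 0.6196 -0.1563 -0.0254  0.1587] 9.092477862533466 0.5141086546413347
unit [ 0.6024 -0.1522 -0.015   0.1649] 9.448691178123948 3.775433196254393
[[0.3, -1.3], [0.3, -0.1], [0.2, -0.7], [-0.3, -0.2], [0.1, 1.3], [-0.7, 2.7]]
plate [0.5392 0.2394 0.0093 0.0808] 4.62934340117709 1.4159354889038938 [[0.3, -0.0], [-0.3, 0.1], [0.5, 0.4], [0.2, 0.2], [-0.8, -0.2], [0.9, 0.6], [0.8, -0.2]]
plate [0.5402 0.241  0.0051 0.0838] 4.803931605885375 0.08867829019038265 [[0.2, -0.0], [-0.2, 0.0], [0.2, -0.0], [-0.2, 0.0]]
tail [[21.0, -137.3], [-20.2, -136.9]]
head [[25.6, 4.3], [-25.7, 5.4]]
xp [[29.1, -1.8], [28.8, -38.5], [29.7, -93.5], [29.9, -130.0]]
xm [[-31.0, -0.9], [-31.0, -39.3], [-31.3, -90.8], [-30.9, -129.4]]
bolt [0.5321 0.3323 0.0803] [ 0.1694  0.099   0.1801 -0.0279] [-0.0005  0.0916  0.0752]
pointer [ 0.6027 -0.16    0.0756] [ 0.266   0.0496  0.2118 -0.0097]
```

```bash
python3 - <<'E'
from h import *
np.set_printoptions(precision=4,suppress=True)
a,b,h=.028,.07,.046
T=[('top',(a,b,h),(327.,190.7)),('top',(-a,b,h),(328.9,208.4)),('top',(-a,-b,h),(376.,201.)),('top',(a,-b,h),(373.,183.4))]
S=[('scene',(-a,-b,h),(246.2,234.)),('scene',(a,-b,h),(254.7,250.2)),('scene',(a,b,h),(311.4,228.75)),('scene',(-a,b,h),(301.6,212.7))]
r=fit(T+S,[.65,0,0,0]);print('unit',r.x,np.degrees(r.x[3]),r.cost,r.fun.reshape(-1,2).round(1).tolist())
for y,q in((.0705,r.x),):
    print(proj('scene',R(q[3])@np.array([a,-b,0])+q[:3]*[1,1,0]))
q=np.array([.5394,.2398,0,np.radians(4.7)]);print('seat',q[:3]+R(q[3])@[-.0004,-.066,.01])
# dial axis on knob: bar ends in top picture at z=78mm
t=lambda x,y:(314.5+x/6.8,177.5+(y-340)/6.8)
A,B=plane('top',t(238,405),.078),plane('top',t(282,503),.078);print('bar',A,B,(A+B)/2,np.degrees(np.arctan2(*(B-A)[[1,0]])))
E
```

```text
unit [ 0.6147 -0.1543 -0.0027  0.1642] 9.40804104238763 1.91847584687147 [[-0.9, -0.3], [0.3, 0.6], [0.5, 0.5], [0.0, -0.4], [-0.4, -0.6], [-0.3, 0.9], [0.8, -0.1], [0.2, 0.1]]
[[256.6521 262.9335]]
seat [0.5444 0.174  0.01  ]
bar [ 0.6335 -0.1468  0.078 ] [ 0.5918 -0.1648  0.078 ] [ 0.6127 -0.1558  0.078 ] -156.7401126103717
```

{"fn": "carry_out", "kwargs": {
  "linear": [
    [0, 0, 0],
    [0, 0, 0],
    [0, 0, 0],
    [0, 0, 0],
    [0, 0, 0],
    [0, 0, 0],
    [0, 0, 0],
    [0, 0, 0],
    [0, 0, 0],
    [0, 0, 0]
  ],
  "delta_rot": [
    [0, 0, -0.039],
    [0, 0, -0.039],
    [0, 0, -0.039],
    [0, 0, -0.039],
    [0, 0, -0.039],
    [0, 0, -0.039],
    [0, 0, -0.039],
    [0, 0, -0.039],
    [0, 0, -0.039],
    [0, 0, -0.039]
  ],
  "claw": [1, 1, 1, 1, 1, 1, 1, 1, 1, 1]
}}

```text
clock: 0.93
tool_pos: [0.2884, -0.6098, 0.2234]
tcp_rot: [[-0.102, 0.995, -0.001], [0.995, 0.102, 0.001], [0.001, -0.0, -1.0]]
contact_force: [-0.2, -0.4, -0.4]
opening: 0.0855
finger_force: 0.0
```

{"fn": "carry_out", "kwargs": {
  "linear": [
    [0, 0, 0],
    [0.15, 0.15, 0],
    [0.25, 0.25, 0],
    [0.28, 0.28, 0],
    [0.28, 0.28, 0],
    [0.28, 0.28, 0],
    [0.28, 0.28, 0],
    [0.28, 0.28, 0],
    [0.28, 0.28, 0],
    [0.28, 0.28, 0]
  ],
  "delta_rot": [
    [0, 0, -0.021],
    [0, 0, 0],
    [0, 0, 0],
    [0, 0, 0],
    [0, 0, 0],
    [0, 0, 0],
    [0, 0, 0],
    [0, 0, 0],
    [0, 0, 0],
    [0, 0, 0]
  ],
  "claw": [1, 1, 1, 1, 1, 1, 1, 1, 1, 1]
}}

```text
clock: 1.77
tool_pos: [0.4354, -0.4045, 0.2239]
tcp_rot: [[-0.16, 0.987, -0.0], [0.987, 0.16, 0.001], [0.001, -0.0, -1.0]]
contact_force: [0.5, 0.1, 0.1]
opening: 0.0855
finger_force: 0.0
```

{"fn": "carry_out", "kwargs": {
  "linear": [
    [0.28, 0.28, 0],
    [0.28, 0.28, 0],
    [0.28, 0.28, 0],
    [0.28, 0.28, 0],
    [0.28, 0.28, 0],
    [0.28, 0.28, 0],
    [0.28, 0.28, 0],
    [0.28, 0.28, 0],
    [0.28, 0.28, 0],
    [0.28, 0.28, 0]
  ],
  "delta_rot": [
    [0, 0, 0],
    [0, 0, 0],
    [0, 0, 0],
    [0, 0, 0],
    [0, 0, 0],
    [0, 0, 0],
    [0, 0, 0],
    [0, 0, 0],
    [0, 0, 0],
    [0, 0, 0]
  ],
  "claw": [1, 1, 1, 1, 1, 1, 1, 1, 1, 1]
}}

```text
clock: 2.6
tool_pos: [0.6082, -0.1634, 0.2239]
tcp_rot: [[-0.16, 0.987, -0.001], [0.987, 0.16, 0.001], [0.001, -0.001, -1.0]]
contact_force: [0.5, 1.0, -0.0]
opening: 0.0857
finger_force: 0.0
```

{"fn": "carry_out", "kwargs": {
  "linear": [
    [0.11, 0.09, 0],
    [0, 0, 0.15],
    [0, 0, 0.3],
    [0, 0, 0.3],
    [0, 0, 0.3],
    [0, 0, 0.3],
    [0, 0, 0.2],
    [0, 0, 0.05],
    [0, 0, 0],
    [0, 0, 0]
  ],
  "delta_rot": [
    [0, 0, 0],
    [0, 0, 0],
    [0, 0, 0],
    [0, 0, 0],
    [0, 0, 0],
    [0, 0, 0],
    [0, 0, 0],
    [0, 0, 0],
    [0, 0, 0],
    [0, 0, 0]
  ],
  "claw": [1, 1, 1, 1, 1, 1, 1, 1, 1, 1]
}}

```text
clock: 3.43
tool_pos: [0.6129, -0.1572, 0.1044]
tcp_rot: [[-0.16, 0.987, -0.0], [0.987, 0.16, -0.0], [-0.0, -0.0, -1.0]]
contact_force: [0.2, -0.2, -0.1]
opening: 0.0852
finger_force: 0.0
```

```bash
python3 - <<'E'
from bench import cams
import cv2
s=cams.read_camera('scene');t=cams.read_camera('top')
a=cv2.resize(s[170:275,220:350],None,fx=3.1,fy=3.1,interpolation=2);b=cv2.resize(t[150:255,290:420],None,fx=3.05,fy=3.1,interpolation=2)
cv2.imwrite('pics/c.png',cv2.hconcat([a,b]))
E
```

```text
(no output)
```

View pics/c.png

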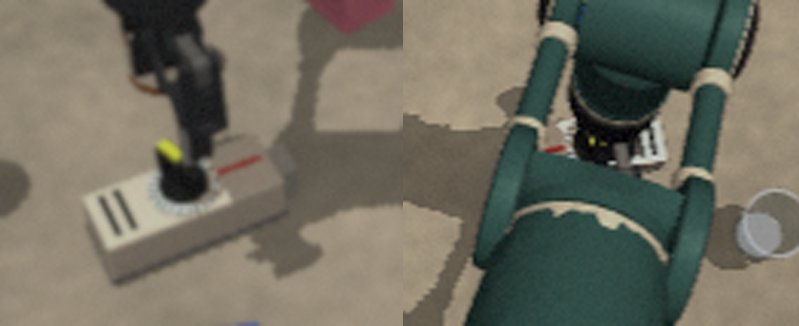

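The gripper is above the unit, with the near finger at crop (203,140) and the bar below it at (180,180). I'll check the finger against its projection.

```bash
python3 - <<'E'
from h import *
for w in(.043,.057):
  for z in(.085,.095): print(w,z,((proj('scene',np.array([.6129,-.1572,z])+w*np.array([.987,.16,0]))[0]-[220,170])*3.1).round())
# knob axis top in this crop
for p in([.614,-.155,.078],[.6147,-.1543,.046]): print(((proj('scene',p)[0]-[220,170])*3.1).round())
E
```

```text
0.043 0.085 [199. 192.]
0.043 0.095 [198. 182.]
0.057 0.085 [207. 206.]
0.057 0.095 [206. 196.]
[179. 157.]
[183. 187.]
```

```bash
python3 - <<'E'
from bench import cams
import cv2
s=cams.read_camera('scene');a=cv2.resize(s[185:255,240:320],None,fx=8,fy=8,interpolation=2)
a=cv2.convertScaleAbs(a,alpha=1.6,beta=25);cv2.imwrite('pics/d.png',a)
E
```

```text
(no output)
```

View pics/d.png

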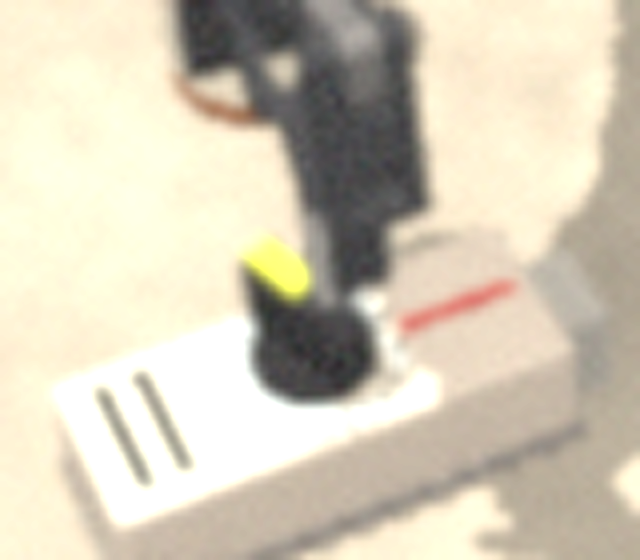

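```bash
python3 - <<'E'
from h import *
c=np.array([.6129,-.1572,0])
for w in(-.05,.05):
  for z in(.095,.125): 
    P=c+w*np.array([.987,.16,0])+[0,0,z]; print(w,z,proj('top',P)[0].round(1),proj('scene',P)[0].round(1))
for z in(.095,.125): print(z,plane('top',(361.8,200),z),plane('scene',(285,221),z))
E
python3 - <<'E'
import sys;sys.path.insert(0,'.')
from bench import cams
import cv2
t=cams.read_camera('top');a=cv2.resize(t[170:220,320:390],None,fx=11,fy=11,interpolation=2)
cv2.imwrite('pics/e.png',cv2.convertScaleAbs(a,alpha=1.6,beta=25))
E
```

```text
-0.05 0.095 [356.8 210.4] [267.7 200.9]
-0.05 0.125 [357.8 208.6] [266.5 191.3]
0.05 0.095 [350.7 175.8] [285.2 231. ]
0.05 0.125 [351.5 173.1] [284.3 221.5]
0.095 [ 0.59288019 -0.1795331   0.095     ] [ 0.63481773 -0.14274988  0.095     ]
0.125 [ 0.58715478 -0.17635226  0.125     ] [ 0.66139708 -0.14758671  0.125     ]
```

View pics/e.png

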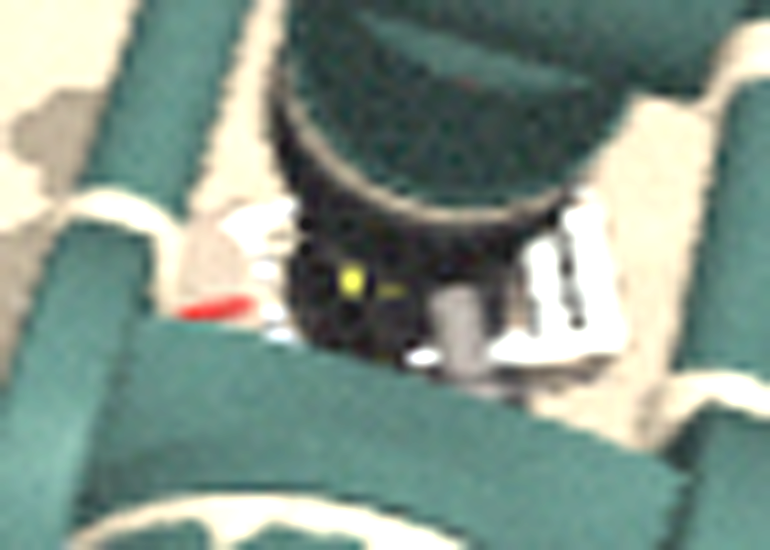

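Descending partway to compare the fingertips directly against the box.

{"fn": "carry_out", "kwargs": {
  "linear": [
    [0.02, 0.01, 0.1],
    [0, 0, 0.15],
    [0, 0, 0.15],
    [0, 0, 0.15],
    [0, 0, 0.15],
    [0, 0, 0.1],
    [0, 0, 0],
    [0, 0, 0]
  ],
  "delta_rot": [
    [0, 0, 0],
    [0, 0, 0],
    [0, 0, 0],
    [0, 0, 0],
    [0, 0, 0],
    [0, 0, 0],
    [0, 0, 0],
    [0, 0, 0]
  ],
  "claw": [1, 1, 1, 1, 1, 1, 1, 1]
}}

```text
clock: 4.3
tool_pos: [0.6131, -0.1547, 0.043]
tcp_rot: [[-0.161, 0.987, -0.002], [0.987, 0.161, 0.001], [0.001, -0.002, -1.0]]
contact_force: [-1.0, -0.5, 0.3]
opening: 0.0851
finger_force: 0.0
```

```bash
python3 - <<'E'
from bench import cams,robot
import cv2
s=cams.read_camera('scene');a=cv2.resize(s[185:265,240:320],None,fx=7,fy=7,interpolation=2)
a=cv2.convertScaleAbs(a,alpha=1.6,beta=25);cv2.imwrite('pics/f.png',a)
E
```

```text
(no output)
```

View pics/f.png

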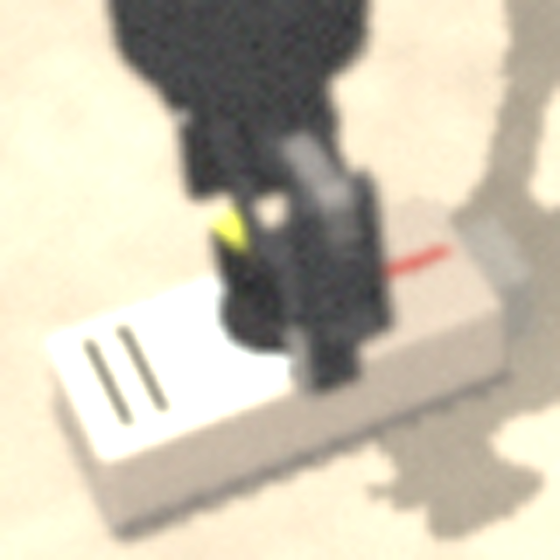

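```bash
python3 - <<'E'
from h import *
f=lambda x,y:(239.5+x/7,184.5+y/7)
n=np.array(f(330,388));fa=np.array(f(205,193))
c=np.array([.6131,-.1547,0]);d=np.array([.987,.16,0])
g=lambda q:np.r_[proj('scene',c+q[0]*d+[0,0,q[2]])[0]-n,proj('scene',c+q[1]*d+[0,0,q[2]])[0]-fa]
r=least_squares(g,[.05,-.05,.04]);print(r.x,r.fun)
# symmetric w, free x-offset and z
g=lambda q:np.r_[proj('scene',c+(q[0]+q[1])*d+[0,0,q[2]])[0]-n,proj('scene',c+(q[0]-q[1])*d+[0,0,q[2]])[0]-fa]
r=least_squares(g,[0,.05,.04]);print(r.x,r.fun)
# knob axis, box top front edge
for P in([.6145,-.1545,.078],[.6145,-.1545,.046],[.642,-.1497,.046],[.642,-.1497,0]): print(((proj('scene',P)[0]-[239.5,184.5])*7).round())
E
```

```text
[ 0.04158966 -0.05517454  0.05393454] [-0.72646742  0.41327685  0.78102412 -0.44506571]
[-0.00679244  0.0483821   0.05393454] [-0.72646742  0.41327685  0.78102412 -0.44506572]
[270. 254.]
[277. 320.]
[312. 379.]
[320. 468.]
```

The scene view shows the near fingertip at f-crop (330,388), against the box's top front edge near (312,379). The tips look higher than nominal, so I'll lower to 34 mm and read the tip row numerically.

{"fn": "carry_out", "kwargs": {
  "linear": [
    [0, 0, 0.06],
    [0, 0, 0.06],
    [0, 0, 0],
    [0, 0, 0]
  ],
  "delta_rot": [
    [0, 0, 0],
    [0, 0, 0],
    [0, 0, 0],
    [0, 0, 0]
  ],
  "claw": [1, 1, 1, 1],
  "newtons": 25
}}

```text
clock: 4.68
tool_pos: [0.6137, -0.1549, 0.0351]
tcp_rot: [[-0.161, 0.987, -0.0], [0.987, 0.161, 0.0], [0.0, -0.0, -1.0]]
contact_force: [-1.2, 0.5, 0.5]
opening: 0.0861
finger_force: 0.0
```

```bash
python3 - <<'E'
from h import *
import cv2
s=cams.read_camera('scene');g=cv2.cvtColor(s,6)
print('   ',list(range(278,296)))
for v in range(228,256): print(v,g[v,278:296].tolist())
c=np.array([.6131,-.1547,0]);d=np.array([.987,.16,0])
for w in(.043,.057):
  for z in(.025,.034,.045):print(w,z,[proj('scene',c+w*d+k*np.array([-.16,.987,0])+[0,0,z])[0].round(1) for k in(-.011,.011)])
E
```

```text
[278, 279, 280, 281, 282, 283, 284, 285, 286, 287, 288, 289, 290, 291, 292, 293, 294, 295]
228 [20, 25, 34, 36, 33, 35, 30, 30, 28, 32, 27, 33, 31, 27, 26, 34, 41, 79]
229 [24, 27, 29, 36, 39, 35, 24, 31, 26, 30, 33, 31, 28, 30, 26, 30, 41, 68]
230 [21, 25, 29, 37, 39, 30, 30, 24, 32, 30, 27, 28, 33, 28, 27, 27, 35, 62]
231 [27, 27, 30, 39, 37, 35, 28, 28, 30, 30, 31, 27, 33, 34, 29, 31, 32, 57]
232 [33, 31, 31, 33, 36, 33, 26, 33, 31, 30, 28, 33, 37, 38, 38, 37, 36, 52]
233 [33, 29, 37, 38, 41, 32, 34, 35, 29, 28, 36, 36, 34, 38, 42, 42, 35, 51]
234 [35, 36, 45, 53, 52, 44, 33, 33, 31, 37, 41, 41, 42, 41, 38, 37, 46, 64]
235 [96, 96, 89, 82, 73, 62, 44, 35, 29, 35, 40, 37, 41, 42, 46, 58, 72, 86]
236 [162, 161, 146, 114, 90, 73, 45, 34, 35, 32, 36, 32, 36, 49, 69, 84, 93, 98]
237 [166, 177, 159, 113, 89, 75, 48, 31, 27, 23, 27, 22, 40, 64, 87, 97, 99, 102]
238 [164, 175, 155, 106, 84, 76, 55, 33, 27, 30, 29, 29, 40, 68, 90, 101, 101, 100]
239 [163, 161, 144, 105, 88, 78, 55, 34, 28, 31, 29, 32, 43, 68, 92, 101, 101, 102]
240 [169, 161, 142, 110, 88, 77, 56, 32, 26, 27, 30, 31, 42, 6
[... 960 characters left out ...]
, 120, 124, 126, 129, 136, 141, 139, 140, 142, 144, 142, 137, 118]
253 [86, 94, 101, 111, 127, 137, 139, 140, 138, 138, 138, 138, 141, 138, 136, 138, 136, 125]
254 [118, 124, 126, 128, 138, 138, 139, 140, 139, 138, 138, 137, 138, 133, 120, 115, 114, 109]
255 [135, 138, 137, 137, 140, 140, 141, 140, 140, 139, 138, 138, 137, 128, 106, 97, 98, 98]
0.043 0.025 [array([282.4, 250.7]), array([291.4, 247.2])]
0.043 0.034 [array([282.1, 248.2]), array([291.2, 244.7])]
0.043 0.045 [array([281.8, 245.1]), array([291. , 241.6])]
0.057 0.025 [array([284.9, 255.3]), array([294. , 251.6])]
0.057 0.034 [array([284.6, 252.8]), array([293.8, 249.1])]
0.057 0.045 [array([284.3, 249.7]), array([293.6, 246. ])]
```

{"fn": "carry_out", "kwargs": {
  "linear": [
    [0, 0, 0],
    [0, 0, 0],
    [0, 0, 0],
    [0, 0, 0],
    [0, 0, 0],
    [0, 0, 0],
    [0, 0, 0]
  ],
  "delta_rot": [
    [0, 0, 0],
    [0, 0, 0],
    [0, 0, 0],
    [0, 0, 0],
    [0, 0, 0],
    [0, 0, 0],
    [0, 0, 0]
  ],
  "claw": [0.4, 0.4, 0.4, 0.4, 0.4, 0.4, 0.4],
  "newtons": 20
}}

```text
clock: 5.32
tool_pos: [0.6139, -0.1549, 0.0353]
tcp_rot: [[-0.162, 0.987, 0.0], [0.987, 0.162, -0.0], [-0.0, 0.0, -1.0]]
contact_force: [-1.0, -0.5, 0.2]
opening: 0.0596
finger_force: 0.0
```

```bash
python3 - <<'E'
from h import *
import cv2
from bench import robot
o=robot.get_obs();print(o['opening'],o['finger_force'],o['contact_force'])
s=cams.read_camera('scene');g=cv2.cvtColor(s,6)
print('   ',list(range(274,296)))
for v in range(226,254): print(v,g[v,274:296].tolist())
E
```

```text
0.05955646338864051 0.0 [-1.00175898 -0.4754158   0.20716602]
    [274, 275, 276, 277, 278, 279, 280, 281, 282, 283, 284, 285, 286, 287, 288, 289, 290, 291, 292, 293, 294, 295]
226 [22, 24, 28, 28, 26, 35, 35, 29, 25, 32, 25, 25, 30, 29, 33, 27, 24, 22, 34, 54, 89, 114]
227 [24, 25, 22, 22, 30, 34, 34, 32, 29, 24, 28, 28, 26, 26, 24, 25, 27, 28, 32, 53, 90, 116]
228 [28, 23, 21, 26, 34, 36, 35, 36, 29, 28, 27, 30, 19, 29, 26, 26, 32, 28, 33, 52, 90, 116]
229 [31, 29, 27, 25, 31, 35, 35, 32, 30, 26, 26, 22, 28, 28, 28, 35, 26, 30, 31, 52, 88, 116]
230 [33, 31, 26, 28, 31, 34, 35, 34, 29, 24, 30, 28, 30, 29, 30, 33, 33, 28, 30, 56, 91, 115]
231 [31, 33, 28, 29, 34, 38, 31, 34, 30, 23, 19, 31, 34, 32, 35, 31, 33, 31, 37, 59, 92, 118]
232 [30, 28, 29, 32, 39, 47, 48, 41, 33, 28, 29, 28, 29, 37, 34, 36, 33, 36, 45, 71, 100, 118]
233 [46, 36, 33, 33, 42, 61, 68, 58, 41, 30, 23, 32, 29, 32, 36, 36, 50, 67, 80, 95, 115, 123]
234 [99, 73, 49, 40, 49, 66, 74, 62, 42, 30, 24, 32, 31, 33, 35, 55, 82, 103, 112, 114, 119, 122]
235 [154, 130, 108, 99, 89, 84, 81, 70, 44, 30, 24, 26, 27, 28, 46, 76,
[... 1184 characters left out ...]
103, 102, 101, 102, 103, 100, 98, 100, 99, 99, 99, 99, 94, 88, 85, 82, 81, 75, 77, 77, 80, 92]
248 [101, 101, 105, 102, 100, 100, 100, 98, 97, 96, 93, 90, 84, 76, 74, 77, 87, 90, 92, 89, 87, 91]
249 [101, 101, 103, 99, 101, 101, 97, 93, 90, 85, 81, 79, 80, 80, 89, 89, 98, 103, 107, 97, 92, 91]
250 [101, 100, 99, 99, 98, 94, 91, 84, 77, 75, 76, 84, 88, 99, 113, 116, 111, 102, 101, 95, 90, 91]
251 [100, 98, 95, 89, 86, 82, 80, 80, 79, 86, 94, 101, 110, 115, 111, 107, 104, 94, 94, 90, 92, 92]
252 [96, 90, 85, 77, 73, 79, 85, 91, 104, 120, 124, 127, 129, 127, 109, 99, 99, 94, 91, 91, 93, 94]
253 [83, 83, 79, 83, 88, 92, 102, 110, 125, 137, 139, 139, 138, 133, 121, 113, 113, 103, 94, 94, 96, 102]
```

{"fn": "carry_out", "kwargs": {
  "linear": [
    [0, 0, 0],
    [0, 0, 0],
    [0, 0, 0],
    [0, 0, 0],
    [0, 0, 0]
  ],
  "delta_rot": [
    [0, 0, 0],
    [0, 0, 0],
    [0, 0, 0],
    [0, 0, 0],
    [0, 0, 0]
  ],
  "claw": [0.2, 0.2, 0.2, 0.2, 0.2],
  "newtons": 20
}}

```text
clock: 5.78
tool_pos: [0.6136, -0.155, 0.0357]
tcp_rot: [[-0.162, 0.987, -0.0], [0.987, 0.162, -0.0], [0.0, -0.0, -1.0]]
contact_force: [-3.7, 0.1, 5.8]
opening: 0.0517
finger_force: 22.0
```

```bash
python3 - <<'E'
from h import *
import cv2
from bench import robot
o=robot.get_obs();print(o['opening'],o['finger_force'],o['contact_force'],o['ft_torque'],o['qpos'])
g=cv2.cvtColor(cams.read_camera('scene'),6)
for v in range(232,246): print(v,g[v,274:296].tolist())
E
```

```text
0.05167089275002242 21.96406797402115 [-3.65774804  0.1257563   5.81087593] [0.02117832 0.60058022 0.03321933] [-1.64271971e+01  2.06119067e+01  1.06225569e+02 -1.34612432e-02
  5.31859270e+01 -2.57155568e+01]
232 [28, 27, 31, 37, 53, 60, 56, 37, 29, 30, 27, 34, 29, 35, 34, 52, 58, 74, 90, 110, 121, 123]
233 [46, 32, 33, 37, 58, 74, 69, 47, 30, 26, 26, 29, 29, 37, 58, 79, 96, 102, 115, 120, 123, 125]
234 [100, 73, 50, 47, 61, 78, 77, 56, 35, 27, 24, 25, 28, 41, 72, 102, 115, 121, 124, 122, 123, 122]
235 [152, 131, 109, 98, 94, 87, 77, 57, 32, 25, 28, 28, 31, 44, 77, 106, 122, 126, 124, 120, 117, 112]
236 [176, 164, 164, 162, 138, 100, 80, 56, 38, 30, 27, 27, 30, 40, 75, 107, 118, 115, 114, 109, 105, 104]
237 [177, 171, 182, 173, 136, 94, 77, 62, 37, 22, 31, 28, 27, 40, 70, 99, 109, 108, 103, 100, 103, 101]
238 [172, 173, 177, 163, 132, 95, 80, 65, 42, 29, 27, 30, 36, 51, 73, 97, 103, 103, 102, 100, 100, 102]
239 [177, 176, 173, 159, 147, 117, 90, 72, 48, 31, 37, 44, 54, 72, 89, 99, 102, 100, 101, 100, 99, 101]
240 [187, 183, 180, 173, 164, 139, 104, 79, 66, 55, 63, 72, 85, 94, 98, 99, 100, 101, 100, 101, 101, 99]
241 [186, 182, 177, 166, 153, 130, 103, 93, 87, 88, 89, 92, 97, 100, 100, 100, 101, 100, 101, 99, 100, 100]
242 [175, 163, 149, 137, 123, 110, 102, 99, 99, 100, 99, 98, 101, 100, 99, 100, 100, 100, 100, 100, 99, 98]
243 [141, 130, 118, 110, 105, 103, 101, 99, 101, 100, 99, 102, 99, 100, 100, 99, 100, 100, 101, 99, 97, 98]
244 [112, 106, 104, 102, 102, 102, 101, 102, 101, 99, 100, 100, 99, 100, 101, 100, 99, 99, 96, 96, 92, 88]
245 [103, 103, 102, 101, 101, 103, 102, 100, 99, 101, 101, 99, 101, 100, 100, 96, 97, 92, 87, 82, 79, 76]
```

Closing slid the pads onto the box top: opening 51.7 mm with an upward force. So the real tips stand about 25 mm higher than nominal. I'll reopen and lower in small, force-checked steps.

{"fn": "carry_out", "kwargs": {
  "linear": [
    [0, 0, 0],
    [0, 0, 0],
    [0, 0, 0],
    [0, 0, 0],
    [0, 0, 0.03],
    [0, 0, 0.03],
    [0, 0, 0.03],
    [0, 0, 0],
    [0, 0, 0]
  ],
  "delta_rot": [
    [0, 0, 0],
    [0, 0, 0],
    [0, 0, 0],
    [0, 0, 0],
    [0, 0, 0],
    [0, 0, 0],
    [0, 0, 0],
    [0, 0, 0],
    [0, 0, 0]
  ],
  "claw": [1, 1, 1, 1, 1, 1, 1, 1, 1]
}}

```text
clock: 6.58
tool_pos: [0.6135, -0.1548, 0.0281]
tcp_rot: [[-0.161, 0.987, -0.001], [0.987, 0.161, 0.0], [0.0, -0.001, -1.0]]
contact_force: [0.2, 0.3, -0.6]
opening: 0.0855
finger_force: 0.0
```

{"fn": "carry_out", "kwargs": {
  "linear": [
    [0, 0, 0.02],
    [0, 0, 0.02],
    [0, 0, 0],
    [0, 0, 0]
  ],
  "delta_rot": [
    [0, 0, 0],
    [0, 0, 0],
    [0, 0, 0],
    [0, 0, 0]
  ],
  "claw": [1, 1, 1, 1]
}}

```text
clock: 6.92
tool_pos: [0.6137, -0.1549, 0.0254]
tcp_rot: [[-0.161, 0.987, -0.0], [0.987, 0.161, 0.0], [0.0, -0.0, -1.0]]
contact_force: [0.2, 0.5, -0.0]
opening: 0.0856
finger_force: 0.0
```

{"fn": "carry_out", "kwargs": {
  "linear": [
    [0, 0, 0.03],
    [0, 0, 0],
    [0, 0, 0]
  ],
  "delta_rot": [
    [0, 0, 0],
    [0, 0, 0],
    [0, 0, 0]
  ],
  "claw": [1, 1, 1]
}}

```text
clock: 7.17
tool_pos: [0.6137, -0.1549, 0.0231]
tcp_rot: [[-0.162, 0.987, -0.0], [0.987, 0.162, 0.0], [0.0, -0.0, -1.0]]
contact_force: [0.3, -0.4, 0.1]
opening: 0.0851
finger_force: 0.0
```

```bash
python3 - <<'E'
from h import *
import cv2
from bench import robot
o=robot.get_obs();print(o['tool_pos'],o['contact_force'],o['ft_torque'])
g=cv2.cvtColor(cams.read_camera('scene'),6)
for v in range(236,256): print(v,g[v,276:298].tolist())
E
```

```text
[ 0.61367589 -0.15488028  0.02309837] [ 0.31968055 -0.43726749  0.10145412] [-0.02207131  0.03078845 -0.00464004]
236 [165, 163, 160, 159, 142, 98, 52, 34, 27, 28, 31, 31, 28, 32, 33, 36, 33, 34, 32, 43, 69, 94]
237 [181, 178, 169, 177, 155, 100, 51, 37, 31, 30, 32, 32, 39, 34, 36, 42, 39, 36, 36, 42, 71, 93]
238 [173, 167, 166, 176, 158, 101, 67, 55, 39, 32, 32, 30, 39, 41, 39, 38, 40, 42, 46, 56, 77, 97]
239 [168, 161, 162, 164, 153, 108, 84, 70, 47, 34, 29, 32, 39, 38, 39, 43, 53, 61, 70, 84, 93, 98]
240 [178, 174, 170, 162, 146, 112, 89, 76, 53, 34, 28, 28, 34, 33, 40, 58, 77, 89, 90, 98, 97, 98]
241 [176, 170, 158, 141, 126, 105, 89, 77, 59, 38, 30, 28, 27, 25, 36, 62, 88, 97, 97, 99, 98, 98]
242 [150, 138, 127, 113, 106, 97, 86, 74, 60, 40, 30, 29, 26, 30, 36, 62, 88, 99, 100, 99, 100, 96]
243 [119, 110, 106, 104, 103, 94, 82, 79, 64, 40, 29, 26, 25, 29, 38, 64, 88, 96, 96, 97, 93, 88]
244 [105, 102, 101, 102, 101, 96, 85, 81, 72, 41, 31, 32, 29, 29, 42, 59, 83, 92, 92, 86, 80, 76]
245 [103, 101, 103, 99, 99, 98, 92, 85, 73, 48, 31, 35, 43, 52, 58, 65, 79, 82, 80, 74, 73, 77]
2
[... 324 characters left out ...]
 91, 89, 86, 83, 75, 81, 89, 96, 100, 96, 90, 91, 91, 92, 92, 94]
250 [100, 99, 97, 98, 94, 86, 80, 77, 79, 84, 88, 103, 119, 124, 124, 121, 103, 94, 91, 93, 91, 93]
251 [95, 89, 86, 85, 83, 78, 81, 90, 96, 102, 109, 122, 135, 138, 139, 136, 124, 108, 99, 92, 94, 94]
252 [87, 79, 77, 80, 84, 89, 103, 121, 125, 129, 131, 137, 138, 138, 139, 138, 137, 128, 111, 99, 93, 93]
253 [80, 80, 90, 96, 102, 111, 125, 136, 137, 139, 138, 139, 138, 139, 138, 137, 134, 127, 111, 96, 92, 96]
254 [90, 103, 120, 125, 127, 130, 136, 141, 141, 141, 139, 138, 139, 138, 135, 129, 115, 109, 97, 92, 95, 97]
255 [111, 124, 136, 138, 138, 137, 138, 139, 141, 139, 139, 138, 138, 136, 126, 111, 99, 96, 92, 94, 95, 96]
```

{"fn": "carry_out", "kwargs": {
  "linear": [
    [0, 0, 0.03],
    [0, 0, 0.03],
    [0, 0, 0],
    [0, 0, 0]
  ],
  "delta_rot": [
    [0, 0, 0],
    [0, 0, 0],
    [0, 0, 0],
    [0, 0, 0]
  ],
  "claw": [1, 1, 1, 1]
}}

```text
clock: 7.55
tool_pos: [0.6136, -0.1549, 0.0184]
tcp_rot: [[-0.162, 0.987, -0.001], [0.987, 0.162, 0.0], [0.0, -0.001, -1.0]]
contact_force: [0.8, -0.5, -0.0]
opening: 0.0855
finger_force: 0.0
```

{"fn": "carry_out", "kwargs": {
  "linear": [
    [0, 0, 0.03],
    [0, 0, 0.03],
    [0, 0, 0],
    [0, 0, 0]
  ],
  "delta_rot": [
    [0, 0, 0],
    [0, 0, 0],
    [0, 0, 0],
    [0, 0, 0]
  ],
  "claw": [1, 1, 1, 1]
}}

```text
clock: 7.88
tool_pos: [0.6136, -0.1549, 0.0139]
tcp_rot: [[-0.162, 0.987, -0.001], [0.987, 0.162, 0.0], [0.0, -0.001, -1.0]]
contact_force: [0.4, -0.1, -0.0]
opening: 0.0855
finger_force: 0.0
```

{"fn": "carry_out", "kwargs": {
  "linear": [
    [0, 0, 0],
    [0, 0, 0],
    [0, 0, 0],
    [0, 0, 0],
    [0, 0, 0],
    [0, 0, 0],
    [0, 0, 0],
    [0, 0, 0]
  ],
  "delta_rot": [
    [0, 0, 0],
    [0, 0, 0],
    [0, 0, 0],
    [0, 0, 0],
    [0, 0, 0],
    [0, 0, 0],
    [0, 0, 0],
    [0, 0, 0]
  ],
  "claw": [0.4, 0.4, 0.4, 0.4, 0.2, 0.2, 0.2, 0.2],
  "newtons": 30
}}

```text
clock: 8.55
tool_pos: [0.6139, -0.155, 0.0146]
tcp_rot: [[-0.162, 0.987, -0.0], [0.987, 0.162, -0.0], [-0.0, -0.0, -1.0]]
contact_force: [-2.1, -0.5, 3.2]
opening: 0.0557
finger_force: 34.3
```

Gripped at 55.7 mm with the fingers clear of the knob. Lifting and carrying it over the dock.

{"fn": "carry_out", "kwargs": {
  "linear": [
    [0, 0, 0],
    [0, 0, 0],
    [0, 0, -0.05],
    [0, 0, -0.1],
    [0, 0, -0.15],
    [0, 0, -0.25],
    [0, 0, -0.25],
    [0, 0, -0.25],
    [0, 0, -0.15],
    [0, 0, -0.1]
  ],
  "delta_rot": [
    [0, 0, 0],
    [0, 0, 0],
    [0, 0, 0],
    [0, 0, 0],
    [0, 0, 0],
    [0, 0, 0],
    [0, 0, 0],
    [0, 0, 0],
    [0, 0, 0],
    [0, 0, 0.0256]
  ],
  "claw": [0, 0, 0, 0, 0, 0, 0, 0, 0, 0],
  "newtons": 45
}}

```text
clock: 9.38
tool_pos: [0.615, -0.1552, 0.1144]
tcp_rot: [[-0.081, 0.997, 0.003], [0.997, 0.081, -0.001], [-0.001, 0.003, -1.0]]
contact_force: [-0.2, 0.1, -4.8]
opening: 0.0553
finger_force: 48.8
```

{"fn": "carry_out", "kwargs": {
  "linear": [
    [0.08, 0, 0],
    [0.16, -0.03, 0],
    [0.24, -0.03, 0],
    [0.26, -0.04, 0],
    [0.26, -0.04, 0],
    [0.26, -0.04, 0],
    [0.26, -0.04, 0],
    [0.26, -0.04, 0],
    [0.26, -0.04, 0],
    [0.26, -0.04, 0]
  ],
  "delta_rot": [
    [0, 0, 0],
    [0, 0, 0],
    [0, 0, 0],
    [0, 0, 0],
    [0, 0, 0],
    [0, 0, 0],
    [0, 0, 0],
    [0, 0, 0],
    [0, 0, 0],
    [0, 0, 0]
  ],
  "claw": [0, 0, 0, 0, 0, 0, 0, 0, 0, 0]
}}

```text
clock: 10.22
tool_pos: [0.5722, 0.0169, 0.1102]
tcp_rot: [[-0.084, 0.996, -0.003], [0.996, 0.084, 0.001], [0.001, -0.003, -1.0]]
contact_force: [0.9, -0.4, -4.4]
opening: 0.0548
finger_force: 48.8
```

{"fn": "carry_out", "kwargs": {
  "linear": [
    [0.26, -0.04, 0],
    [0.26, -0.04, 0],
    [0.26, -0.04, 0],
    [0.26, -0.04, 0],
    [0.26, -0.03, 0],
    [0.24, -0.03, 0],
    [0.2, -0.02, 0],
    [0.1, 0, 0],
    [0, 0, 0],
    [0, 0, 0]
  ],
  "delta_rot": [
    [0, 0, 0],
    [0, 0, 0],
    [0, 0, 0],
    [0, 0, 0],
    [0, 0, 0],
    [0, 0, 0],
    [0, 0, 0],
    [0, 0, 0],
    [0, 0, 0],
    [0, 0, 0]
  ],
  "claw": [0, 0, 0, 0, 0, 0, 0, 0, 0, 0]
}}

```text
clock: 11.05
tool_pos: [0.5443, 0.1512, 0.111]
tcp_rot: [[-0.084, 0.996, -0.001], [0.996, 0.084, -0.001], [-0.001, -0.001, -1.0]]
contact_force: [0.7, -0.9, -4.0]
opening: 0.0549
finger_force: 48.8
```

{"fn": "carry_out", "kwargs": {
  "linear": [
    [0.15, 0.015, 0],
    [0.15, 0.01, 0],
    [0, 0, 0.1],
    [0, 0, 0.2],
    [0, 0, 0.2],
    [0, 0, 0.2],
    [0, 0, 0.1],
    [0, 0, 0],
    [0, 0, 0],
    [0, 0, 0]
  ],
  "delta_rot": [
    [0, 0, 0],
    [0, 0, 0],
    [0, 0, 0],
    [0, 0, 0],
    [0, 0, 0],
    [0, 0, 0],
    [0, 0, 0],
    [0, 0, 0],
    [0, 0, 0],
    [0, 0, 0]
  ],
  "claw": [0, 0, 0, 0, 0, 0, 0, 0, 0, 0]
}}

```text
clock: 11.88
tool_pos: [0.546, 0.1737, 0.0525]
tcp_rot: [[-0.082, 0.997, 0.001], [0.997, 0.082, 0.0], [0.0, 0.001, -1.0]]
contact_force: [0.4, 0.6, -3.4]
opening: 0.055
finger_force: 48.8
```

```bash
python3 - <<'E'
from h import *
from bench import robot
import cv2
o=robot.get_obs();p=o['tool_pos'];Rm=o['tcp_rot'];print(p,np.degrees(np.arctan2(Rm[1,0],Rm[0,0])))
yaw=np.arctan2(Rm[1,0],Rm[0,0])-np.pi/2
q=np.array([p[0],p[1],p[2]-.0146]);s=cams.read_camera('scene')
x0,y0,k=350,130,6
c=cv2.resize(s[y0:y0+95,x0:x0+125],None,fx=k,fy=k,interpolation=2);c=cv2.convertScaleAbs(c,alpha=1.3,beta=20)
def poly(pts,col): cv2.polylines(c,[(((proj('scene',np.array(pts))-[x0-.5,y0-.5])*k).round().astype(int)).reshape(-1,1,2)],True,col,1)
B=[(.028,.07),(-.028,.07),(-.028,-.07),(.028,-.07)]
for z in(0,.046): poly([R(yaw)@np.array([*b,z])+q for b in B],(0,200,0))
st=np.array([.5444,.174,.01]);poly([R(np.radians(4.7))@np.array([b[0]/.028*.03,b[1]/.07*.072,.01])+st for b in B],(0,0,255))
cv2.imwrite('pics/g.png',c)
E
```

```text
[0.54601047 0.17366772 0.05253166] 94.67635062622776
```

View pics/g.png

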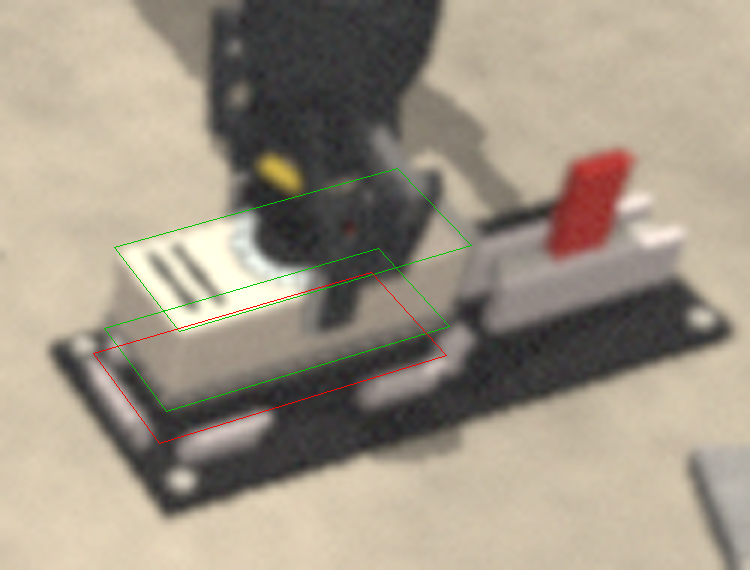

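The overlay matches: the predicted unit (green) lies on the box, and the seat (red) lies inside the guides. The hoop points to the bolt and sits about 1.6 mm off in x. Correcting that and lowering slowly.

{"fn": "carry_out", "kwargs": {
  "linear": [
    [0.004, -0.021, 0],
    [0, 0, 0.04],
    [0, 0, 0.04],
    [0, 0, 0.04],
    [0, 0, 0.04],
    [0, 0, 0.04],
    [0, 0, 0.04],
    [0, 0, 0.03],
    [0, 0, 0],
    [0, 0, 0]
  ],
  "delta_rot": [
    [0, 0, 0],
    [0, 0, 0],
    [0, 0, 0],
    [0, 0, 0],
    [0, 0, 0],
    [0, 0, 0],
    [0, 0, 0],
    [0, 0, 0],
    [0, 0, 0],
    [0, 0, 0]
  ],
  "claw": [0, 0, 0, 0, 0, 0, 0, 0, 0, 0]
}}

```text
clock: 12.77
tool_pos: [0.5434, 0.1737, 0.0312]
tcp_rot: [[-0.082, 0.997, -0.001], [0.997, 0.082, -0.0], [-0.0, -0.001, -1.0]]
contact_force: [0.6, -0.4, -4.2]
opening: 0.055
finger_force: 49.0
```

{"fn": "carry_out", "kwargs": {
  "linear": [
    [0, 0, 0.02],
    [0, 0, 0.02],
    [0, 0, 0.02],
    [0, 0, 0],
    [0, 0, 0]
  ],
  "delta_rot": [
    [0, 0, 0],
    [0, 0, 0],
    [0, 0, 0],
    [0, 0, 0],
    [0, 0, 0]
  ],
  "claw": [0, 0, 0, 0, 0]
}}

```text
clock: 13.18
tool_pos: [0.5435, 0.1737, 0.0269]
tcp_rot: [[-0.082, 0.997, -0.0], [0.997, 0.082, -0.0], [-0.0, -0.0, -1.0]]
contact_force: [0.5, -0.9, -3.9]
opening: 0.0547
finger_force: 49.0
```

{"fn": "carry_out", "kwargs": {
  "linear": [
    [0, 0, 0.012],
    [0, 0, 0.012],
    [0, 0, 0],
    [0, 0, 0]
  ],
  "delta_rot": [
    [0, 0, 0],
    [0, 0, 0],
    [0, 0, 0],
    [0, 0, 0]
  ],
  "claw": [0, 0, 0, 0]
}}

```text
clock: 13.52
tool_pos: [0.5435, 0.1737, 0.0252]
tcp_rot: [[-0.082, 0.997, -0.0], [0.997, 0.082, -0.0], [-0.0, -0.0, -1.0]]
contact_force: [0.2, 0.6, -5.4]
opening: 0.0555
finger_force: 49.0
```

{"fn": "carry_out", "kwargs": {
  "linear": [
    [0, 0, 0.012],
    [0, 0, 0],
    [0, 0, 0]
  ],
  "delta_rot": [
    [0, 0, 0],
    [0, 0, 0],
    [0, 0, 0]
  ],
  "claw": [0, 0, 0]
}}

```text
clock: 13.77
tool_pos: [0.5438, 0.1738, 0.0247]
tcp_rot: [[-0.082, 0.997, 0.0], [0.997, 0.082, 0.0], [0.0, 0.0, -1.0]]
contact_force: [-0.4, 0.2, -2.4]
opening: 0.055
finger_force: 49.1
```

{"fn": "carry_out", "kwargs": {
  "linear": [
    [0, 0, 0.007],
    [0, 0, 0],
    [0, 0, 0]
  ],
  "delta_rot": [
    [0, 0, 0],
    [0, 0, 0],
    [0, 0, 0]
  ],
  "claw": [0, 0, 0]
}}

```text
clock: 14.02
tool_pos: [0.5438, 0.1737, 0.0246]
tcp_rot: [[-0.082, 0.997, 0.0], [0.997, 0.082, 0.0], [0.0, 0.0, -1.0]]
contact_force: [-2.5, -1.2, 5.6]
opening: 0.0551
finger_force: 50.1
```

{"fn": "carry_out", "kwargs": {
  "linear": [
    [0, 0, 0],
    [0, 0, 0],
    [0, 0, 0],
    [0, 0, 0],
    [0, 0, 0],
    [0, 0, 0]
  ],
  "delta_rot": [
    [0, 0, 0],
    [0, 0, 0],
    [0, 0, 0],
    [0, 0, 0],
    [0, 0, 0],
    [0, 0, 0]
  ],
  "claw": [0.3, 0.4, 0.6, 0.8, 1, 1],
  "newtons": 20
}}

```text
clock: 14.52
tool_pos: [0.5437, 0.1738, 0.0238]
tcp_rot: [[-0.082, 0.997, 0.0], [0.997, 0.082, 0.0], [0.0, 0.0, -1.0]]
contact_force: [0.6, -0.2, -1.3]
opening: 0.0855
finger_force: 0.0
```

{"fn": "carry_out", "kwargs": {
  "linear": [
    [0, 0, 0],
    [0, 0, -0.05],
    [0, 0, -0.1],
    [0, 0, -0.2],
    [0, 0, -0.3],
    [0, 0, -0.3],
    [0, 0, -0.3],
    [0, 0, -0.15],
    [0, 0, 0],
    [0, 0, 0]
  ],
  "delta_rot": [
    [0, 0, 0],
    [0, 0, 0],
    [0, 0, 0],
    [0, 0, 0],
    [0, 0, 0],
    [0, 0, 0],
    [0, 0, 0],
    [0, 0, 0],
    [0, 0, 0],
    [0, 0, 0]
  ],
  "claw": [1, 1, 1, 1, 1, 1, 1, 1, 1, 1]
}}

```text
clock: 15.35
tool_pos: [0.5441, 0.1739, 0.1296]
tcp_rot: [[-0.082, 0.997, 0.002], [0.997, 0.082, 0.001], [0.0, 0.002, -1.0]]
contact_force: [0.4, 0.5, -0.6]
opening: 0.0855
finger_force: 0.0
```

```bash
cat > dial.py <<'E'
from h import *
import cv2
def yellow(n,im,z,box):
    hsv=cv2.cvtColor(im,40);x0,y0,x1,y1=box
    m=cv2.inRange(hsv,(22,110,70),(38,255,255));v,u=np.nonzero(m[y0:y1,x0:x1]);
    if len(u)<4: return None
    P=np.array([plane(n,(a+x0,b+y0),z) for a,b in zip(u,v)])[:,:2];w,V=np.linalg.eigh(np.cov(P.T));return len(u),P.mean(0),np.degrees(np.arctan2(V[1,1],V[0,1]))%180,P
def show(n,im,z,box,c,yaw):
    r=yellow(n,im,z,box)
    if r is None: print(n,'none');return
    d=r[1]-c;print(n,r[0],r[1].round(4),'pca',round(r[2],1),'dir',np.degrees(np.arctan2(d[1],d[0])).round(1),'rad',np.hypot(*d).round(4),'dial',(np.degrees(np.arctan2(d[1],d[0]))-90-yaw).round(1)%360)
E
python3 - <<'E'
from dial import *
show('scene',cv2.imread('pics/scene0.png'),.078,(255,205,300,245),np.array([.6145,-.1546]),9.35)
show('top',cv2.imread('pics/top0.png'),.078,(335,185,370,210),np.array([.6145,-.1546]),9.35)
s=cams.read_camera('scene');t=cams.read_camera('top');c=np.array([.5437,.1737])
print(proj('scene',[*c,.088]),proj('top',[*c,.088]))
show('scene',s,.088,(375,135,425,185),c,4.7);show('top',t,.088,(210,200,260,245),c,4.7)
E
```

```text
scene 45 [ 0.6056 -0.1597] pca 24.1 dir -150.1 rad 0.0102 dial 110.5
top 36 [ 0.604  -0.1591] pca 29.4 dir -156.8 rad 0.0114 dial 103.89999999999998
[[398.08888065 168.74724234]] [[234.65758786 217.277194  ]]
scene 30 [0.5367 0.1689] pca 18.2 dir -145.3 rad 0.0085 dial 120.0
top 43 [0.5333 0.1695] pca 28.3 dir -158.1 rad 0.0112 dial 107.19999999999999
```

{"fn": "carry_out", "kwargs": {
  "linear": [
    [0, 0, 0],
    [0, 0, 0],
    [0, 0, 0],
    [0, 0, 0],
    [0, 0, 0],
    [0, 0, 0],
    [0, 0, 0],
    [0, 0, 0],
    [0, 0, 0],
    [0, 0, 0]
  ],
  "delta_rot": [
    [0, 0, -0.039],
    [0, 0, -0.039],
    [0, 0, -0.039],
    [0, 0, -0.039],
    [0, 0, -0.039],
    [0, 0, -0.039],
    [0, 0, -0.039],
    [0, 0, -0.039],
    [0, 0, -0.039],
    [0, 0, -0.039]
  ],
  "claw": [1, 1, 1, 1, 1, 1, 1, 1, 1, 1]
}}

```text
clock: 16.28
tool_pos: [0.5421, 0.1733, 0.1264]
tcp_rot: [[-0.967, 0.255, -0.004], [0.255, 0.967, -0.001], [0.004, -0.002, -1.0]]
contact_force: [0.5, 0.2, -0.3]
opening: 0.0854
finger_force: 0.0
```

{"fn": "carry_out", "kwargs": {
  "linear": [
    [0, 0, 0],
    [0, 0, 0],
    [0, 0, 0],
    [0, 0, 0],
    [0, 0, 0],
    [0, 0, 0],
    [0, 0, 0]
  ],
  "delta_rot": [
    [0, 0, -0.039],
    [0, 0, -0.039],
    [0, 0, -0.039],
    [0, 0, -0.039],
    [0, 0, -0.039],
    [0, 0, 0],
    [0, 0, 0]
  ],
  "claw": [1, 1, 1, 1, 1, 1, 1]
}}

```text
clock: 16.87
tool_pos: [0.5424, 0.1734, 0.127]
tcp_rot: [[-0.941, -0.339, -0.003], [-0.339, 0.941, -0.001], [0.003, 0.0, -1.0]]
contact_force: [-0.7, 0.5, -0.5]
opening: 0.0855
finger_force: 0.0
```

```bash
python3 - <<'E'
from dial import *
from bench import robot
o=robot.get_obs();Rm=o['tcp_rot'];c=np.array([.5437,.1737]);print(o['tool_pos'],o['qpos'].round(1),np.degrees(np.arctan2(Rm[1,0],Rm[0,0])),'lin',Rm.T@(np.array([*c,.064])-o['tool_pos'])/.075)
E
```

```text
[0.54243565 0.17341007 0.12702976] [ 15.2   8.5 110.6   0.   61.1 -94.6] -160.2125767718179 lin [-0.01975513 -0.00231023  0.84033937]
```

{"fn": "carry_out", "kwargs": {
  "linear": [
    [-0.02, 0, 0.1],
    [0, 0, 0.2],
    [0, 0, 0.2],
    [0, 0, 0.1],
    [0, 0, 0.1],
    [0, 0, 0.06],
    [0, 0, 0.04],
    [0, 0, 0.04],
    [0, 0, 0],
    [0, 0, 0]
  ],
  "delta_rot": [
    [0, 0, 0],
    [0, 0, 0],
    [0, 0, 0],
    [0, 0, 0],
    [0, 0, 0],
    [0, 0, 0],
    [0, 0, 0],
    [0, 0, 0],
    [0, 0, 0],
    [0, 0, 0]
  ],
  "claw": [1, 1, 1, 1, 0.5, 0.5, 0.4, 0.3, 0.2, 0.1],
  "newtons": 25
}}

```text
clock: 17.7
tool_pos: [0.5453, 0.1743, 0.0662]
tcp_rot: [[-0.94, -0.342, 0.001], [-0.342, 0.94, 0.0], [-0.001, -0.0, -1.0]]
contact_force: [-0.0, -0.1, -0.5]
opening: 0.0472
finger_force: 0.0
```

{"fn": "carry_out", "kwargs": {
  "linear": [
    [0, 0, 0],
    [0, 0, 0],
    [0, 0, 0],
    [0, 0, 0],
    [0, 0, 0],
    [0, 0, 0],
    [0, 0, 0],
    [0, 0, 0],
    [0, 0, 0]
  ],
  "delta_rot": [
    [0, 0, 0],
    [0, 0, 0],
    [0, 0, 0],
    [0, 0, 0],
    [0, 0, 0],
    [0, 0, 0],
    [0, 0, 0],
    [0, 0, 0],
    [0, 0, 0]
  ],
  "claw": [-0.2, -0.4, -0.5, -0.6, -0.7, -0.8, -1, -1, -1]
}}

```text
clock: 18.45
tool_pos: [0.5452, 0.1744, 0.0662]
tcp_rot: [[-0.94, -0.342, 0.0], [-0.342, 0.94, 0.0], [-0.001, 0.0, -1.0]]
contact_force: [-0.9, 1.1, 3.7]
opening: 0.0134
finger_force: 24.6
```

{"fn": "carry_out", "kwargs": {
  "linear": [
    [0, 0, 0],
    [0, 0, 0],
    [0, 0, 0],
    [0, 0, 0],
    [0, 0, 0],
    [0, 0, 0],
    [0, 0, 0],
    [0, 0, 0],
    [0, 0, 0],
    [0, 0, 0]
  ],
  "delta_rot": [
    [0, 0, 0.015],
    [0, 0, 0.03],
    [0, 0, 0.03],
    [0, 0, 0.03],
    [0, 0, 0.03],
    [0, 0, 0.03],
    [0, 0, 0.03],
    [0, 0, 0.03],
    [0, 0, 0.03],
    [0, 0, 0.03]
  ],
  "claw": [-1, -1, -1, -1, -1, -1, -1, -1, -1, -1]
}}

```text
clock: 19.28
tool_pos: [0.5451, 0.1733, 0.0662]
tcp_rot: [[-0.852, 0.523, 0.0], [0.523, 0.852, -0.002], [-0.001, -0.001, -1.0]]
contact_force: [-0.7, -3.3, 5.3]
opening: 0.0135
finger_force: 24.9
```

{"fn": "carry_out", "kwargs": {
  "linear": [
    [0, 0, 0],
    [0, 0, 0],
    [0, 0, 0],
    [0, 0, 0],
    [0, 0, 0],
    [0, 0, 0],
    [0, 0, 0],
    [0, 0, 0],
    [0, 0, 0],
    [0, 0, 0]
  ],
  "delta_rot": [
    [0, 0, 0],
    [0, 0, 0],
    [0, 0, 0],
    [0, 0, 0],
    [0, 0, 0],
    [0, 0, 0],
    [0, 0, 0],
    [0, 0, 0],
    [0, 0, 0],
    [0, 0, 0]
  ],
  "claw": [-0.6, -0.3, 0, 0.1, -0.2, -0.6, -1, -1, -1, -1]
}}

```text
clock: 20.12
tool_pos: [0.5448, 0.1741, 0.0658]
tcp_rot: [[-0.854, 0.52, -0.0], [0.52, 0.854, -0.0], [0.0, -0.0, -1.0]]
contact_force: [-1.4, -0.7, 1.0]
opening: 0.0132
finger_force: 29.6
```

{"fn": "carry_out", "kwargs": {
  "linear": [
    [0, 0, 0],
    [0, 0, 0],
    [0, 0, 0],
    [0, 0, 0],
    [0, 0, 0],
    [0, 0, 0],
    [0, 0, 0],
    [0, 0, 0],
    [0, 0, 0],
    [0, 0, 0]
  ],
  "delta_rot": [
    [0, 0, 0.02],
    [0, 0, 0.035],
    [0, 0, 0.035],
    [0, 0, 0.035],
    [0, 0, 0.035],
    [0, 0, 0.035],
    [0, 0, 0.035],
    [0, 0, 0.035],
    [0, 0, 0.025],
    [0, 0, 0.01]
  ],
  "claw": [-1, -1, -1, -1, -1, -1, -1, -1, -1, -1]
}}

```text
clock: 20.95
tool_pos: [0.5444, 0.1738, 0.0658]
tcp_rot: [[-0.078, 0.997, -0.001], [0.997, 0.078, -0.001], [-0.001, -0.001, -1.0]]
contact_force: [-2.6, -2.2, 3.0]
opening: 0.0134
finger_force: 29.8
```

{"fn": "carry_out", "kwargs": {
  "linear": [
    [0, 0, 0],
    [0, 0, 0],
    [0, 0, 0],
    [0, 0, 0],
    [0, 0, 0],
    [0, 0, -0.05],
    [0, 0, -0.15],
    [0, 0, -0.3],
    [0, 0, -0.4],
    [0, 0, -0.3]
  ],
  "delta_rot": [
    [0, 0, 0],
    [0, 0, 0],
    [0, 0, 0],
    [0, 0, 0],
    [0, 0, 0],
    [0, 0, 0],
    [0, 0, 0],
    [0, 0, 0],
    [0, 0, 0],
    [0, 0, 0]
  ],
  "claw": [-1, -1, -0.5, 0, 0.3, 0.5, 0.5, 0.5, 0.5, 0.5]
}}

```text
clock: 21.78
tool_pos: [0.5456, 0.1745, 0.1585]
tcp_rot: [[-0.082, 0.997, 0.002], [0.997, 0.082, 0.001], [0.0, 0.002, -1.0]]
contact_force: [0.3, -0.8, -1.2]
opening: 0.0638
finger_force: 0.0
```

{"fn": "carry_out", "kwargs": {
  "linear": [
    [0, -0.1, -0.3],
    [0, -0.3, -0.2],
    [0, -0.4, 0],
    [0, -0.4, 0],
    [0, -0.4, 0],
    [0, -0.3, 0],
    [0, -0.2, 0],
    [0, 0, 0],
    [0, 0, 0]
  ],
  "delta_rot": [
    [0, 0, 0],
    [0, 0, 0],
    [0, 0, 0],
    [0, 0, 0],
    [0, 0, 0],
    [0, 0, 0],
    [0, 0, 0],
    [0, 0, 0],
    [0, 0, 0]
  ],
  "claw": [0.5, 0.5, 0.5, 0.5, 0.5, 0.5, 0.5, 0.5, 0.5]
}}

```text
clock: 22.53
tool_pos: [0.3882, 0.1616, 0.1945]
tcp_rot: [[-0.082, 0.997, 0.003], [0.997, 0.082, 0.001], [0.001, 0.003, -1.0]]
contact_force: [-0.4, 0.5, -0.1]
opening: 0.0641
finger_force: 0.0
```

```bash
python3 - <<'E'
from dial import *
s=cams.read_camera('scene');t=cams.read_camera('top');cv2.imwrite('pics/s_turn.png',s);cv2.imwrite('pics/t_turn.png',t)
c=np.array([.5443,.1738])
print(proj('scene',[*c,.088]),proj('top',[*c,.088]))
show('scene',s,.088,(375,135,430,190),c,4.7);show('top',t,.088,(205,195,260,240),c,4.7)
def red(n,im,z,box):
    hsv=cv2.cvtColor(im,40);m=(cv2.inRange(hsv,(0,90,60),(10,255,255))|cv2.inRange(hsv,(170,90,60),(180,255,255)));x0,y0,x1,y1=box
    v,u=np.nonzero(m[y0:y1,x0:x1]);P=np.array([plane(n,(a+x0,b+y0),z) for a,b in zip(u,v)])[:,:2]
    if len(u)<4:print(n,'few');return
    w,V=np.linalg.eigh(np.cov(P.T));d=P.mean(0)-c;print(n,'red',len(u),P.mean(0).round(4),np.degrees(np.arctan2(V[1,1],V[0,1])).round(1),'dir from c',np.degrees(np.arctan2(d[1],d[0])).round(1),np.hypot(*d).round(3))
for n,im in(('scene',s),('top',t)):
    P=proj(n,[c[0]-.004,c[1]+.047,.056])[0];print(P);x,y=P.astype(int)
    red(n,im,.056,(x-13,y-9,x+13,y+9))
    H=proj(n,[.532,.3323,.083])[0].astype(int)
    red(n,im,.083,(H[0]-15,H[1]-12,H[0]+15,H[1]+18))
E
```

```text
[[398.2321039  168.88586212]] [[234.6311495  217.06290359]]
scene 32 [0.5447 0.1845] pca 103.1 dir 87.9 rad 0.0107 dial 353.2
top 28 [0.5437 0.1864] pca 96.8 dir 92.6 rad 0.0126 dial 357.9
[411.89574391 173.77998866]
scene red 18 [0.5395 0.2198] 94.4 dir from c 96.0 0.046
scene red 183 [0.556  0.3105] 133.6 dir from c 85.1 0.137
[220.26938843 220.02993513]
top red 23 [0.5418 0.2195] 90.8 dir from c 93.2 0.046
top red 88 [0.5291 0.3245] 84.3 dir from c 95.8 0.151
```

```bash
python3 - <<'E'
from dial import *
# long-edge headings from gradient: rectify onto box-top plane, subpixel edge along unit-x scans, fit line
def rect(n,im,c,yaw,z,step=.0005):
    xs=np.arange(-.045,.045,step);ys=np.arange(-.085,.095,step);X,Y=np.meshgrid(xs,ys)
    P=np.stack([X.ravel(),Y.ravel(),0*X.ravel()],1)@R(np.radians(yaw)).T+[*c,z];m=proj(n,P).astype(np.float32)
    return cv2.remap(im,m[:,0].reshape(X.shape),m[:,1].reshape(X.shape),cv2.INTER_CUBIC),xs,ys
for tag,c,yaw,z in(('0',(.6145,-.1546),9.35,.046),('_turn',(.5443,.1738),4.7,.056)):
  for n in('scene','top'):
    im=cv2.imread(f'pics/{n if tag=="0" else n[0]}{tag}.png');r,xs,ys=rect(n,im,c,yaw,z);g=cv2.GaussianBlur(cv2.cvtColor(r,6).astype(float),(1,21),0)
    d=np.gradient(g,axis=1);out=[]
    for lo,hi,s in((.020,.036,-1),(-.036,-.020,1)):
        k=(xs>lo)&(xs<hi);pts=[]
        for j,y in enumerate(ys):
            if -.066<y<-.035 or .03<y<.064:
                a=np.clip(s*d[j,k],0,None)
                if a.max()>1: a=a*(a>.5*a.max());pts.append((y,(a*xs[k]).sum()/a.sum()))
        pts=np.array(pts);p=np.polyfit(*pts.T,1);
        for _ in range(3):
            e=abs(np.polyval(p,pts[:,0])-pts[:,1]);p=np.polyfit(*pts[e<=np.percentile(e,75)].T,1)
        out+=[round(yaw-np.degrees(p[0]),2),round(p[1]*1e3,2)]
    print(tag,n,'yaw,x of +x edge / -x edge',out)
    if tag!='0': cv2.imwrite(f'pics/r_{n}.png',cv2.resize(r,None,fx=2,fy=1.6,interpolation=2))
a,b=[cv2.imread(f'pics/r_{n}.png') for n in('scene','top')];cv2.imwrite('pics/r.png',cv2.rotate(cv2.vconcat([cv2.rotate(a,0),cv2.rotate(b,0)]),1) if 0 else cv2.hconcat([a,b]));print(a.shape)
E
```

```text
0 scene yaw,x of +x edge / -x edge [np.float64(9.5), np.float64(28.61), np.float64(9.23), np.float64(-26.91)]
0 top yaw,x of +x edge / -x edge [np.float64(9.76), np.float64(26.14), np.float64(9.83), np.float64(-27.5)]
_turn scene yaw,x of +x edge / -x edge [np.float64(4.47), np.float64(30.75), np.float64(4.64), np.float64(-25.78)]
_turn top yaw,x of +x edge / -x edge [np.float64(5.26), np.float64(30.48), np.float64(4.74), np.float64(-26.37)]
(576, 360, 3)
```

The unit's yaw from its edges is about 4.75°, and the bar was left at a heading of 94.6°, so the dial is at zero within about a degree. Next is the bolt, over its handle.

{"fn": "carry_out", "kwargs": {
  "linear": [
    [0.1, 0.1, 0],
    [0.2, 0.2, 0],
    [0.28, 0.28, 0],
    [0.28, 0.28, 0],
    [0.28, 0.28, 0],
    [0.28, 0.28, 0],
    [0.28, 0.28, 0],
    [0.2, 0.2, 0],
    [0.15, 0.15, 0],
    [0.06, 0.05, 0]
  ],
  "delta_rot": [
    [0, 0, 0],
    [0, 0, 0],
    [0, 0, 0],
    [0, 0, 0],
    [0, 0, 0],
    [0, 0, 0],
    [0, 0, 0],
    [0, 0, 0],
    [0, 0, 0],
    [0, 0, 0]
  ],
  "claw": [0.5, 0.5, 0.5, 0.5, 0.5, 0.5, 0.5, 0.5, 0.5, 0.5]
}}

```text
clock: 23.47
tool_pos: [0.5346, 0.3345, 0.1922]
tcp_rot: [[-0.082, 0.997, 0.0], [0.997, 0.082, 0.001], [0.001, 0.0, -1.0]]
contact_force: [0.3, 0.5, -0.3]
opening: 0.0642
finger_force: 0.0
```

{"fn": "carry_out", "kwargs": {
  "linear": [
    [0, 0, 0],
    [0, 0, 0.2],
    [0, 0, 0.3],
    [0, 0, 0.3],
    [0, 0, 0.2],
    [0, 0, 0],
    [0, 0, 0]
  ],
  "delta_rot": [
    [0, 0, 0],
    [0, 0, 0],
    [0, 0, 0],
    [0, 0, 0],
    [0, 0, 0],
    [0, 0, 0],
    [0, 0, 0]
  ],
  "claw": [0.5, 0.5, 0.5, 0.5, 0.5, 0.5, 0.5]
}}

```text
clock: 24.05
tool_pos: [0.531, 0.3309, 0.1172]
tcp_rot: [[-0.081, 0.997, -0.003], [0.997, 0.081, -0.002], [-0.001, -0.003, -1.0]]
contact_force: [-0.3, -0.1, 0.1]
opening: 0.0639
finger_force: 0.0
```

{"fn": "carry_out", "kwargs": {
  "linear": [
    [0.01, 0.01, 0.1],
    [0, 0, 0.2],
    [0, 0, 0.2],
    [0, 0, 0.15],
    [0, 0, 0.1],
    [0, 0, 0.08],
    [0, 0, 0],
    [0, 0, 0]
  ],
  "delta_rot": [
    [0, 0, 0],
    [0, 0, 0],
    [0, 0, 0],
    [0, 0, 0],
    [0, 0, 0],
    [0, 0, 0],
    [0, 0, 0],
    [0, 0, 0]
  ],
  "claw": [0.5, 0.5, 0.5, 0.5, 0.5, 0.5, 0.5, 0.5]
}}

```text
clock: 24.72
tool_pos: [0.5329, 0.3328, 0.0562]
tcp_rot: [[-0.082, 0.997, 0.0], [0.997, 0.082, 0.0], [0.0, 0.0, -1.0]]
contact_force: [0.4, -0.2, -1.1]
opening: 0.0643
finger_force: 0.0
```

{"fn": "carry_out", "kwargs": {
  "linear": [
    [0, 0, 0],
    [0, 0, 0],
    [0, 0, 0],
    [0, 0, 0],
    [0, 0, 0],
    [0, 0, 0],
    [0, 0, 0],
    [0, 0, 0],
    [0, 0, 0],
    [0, 0, 0]
  ],
  "delta_rot": [
    [0, 0, 0],
    [0, 0, 0],
    [0, 0, 0],
    [0, 0, 0],
    [0, 0, 0],
    [0, 0, 0],
    [0, 0, 0],
    [0, 0, 0],
    [0, 0, 0],
    [0, 0, 0]
  ],
  "claw": [0.2, 0, -0.2, -0.4, -0.6, -0.8, -1, -1, -1, -1],
  "newtons": 30
}}

```text
clock: 25.55
tool_pos: [0.5317, 0.3328, 0.0565]
tcp_rot: [[-0.082, 0.997, -0.002], [0.997, 0.082, -0.0], [-0.0, -0.002, -1.0]]
contact_force: [-4.7, -0.6, 5.7]
opening: 0.0113
finger_force: 30.8
```

{"fn": "carry_out", "kwargs": {
  "linear": [
    [-0.02, 0, 0],
    [-0.04, 0, 0],
    [-0.04, 0, 0],
    [-0.04, 0, 0],
    [-0.04, 0, 0],
    [-0.04, 0, 0],
    [-0.04, 0, 0],
    [-0.04, 0, 0],
    [-0.03, 0, 0],
    [0, 0, 0]
  ],
  "delta_rot": [
    [0, 0, 0],
    [0, 0, 0],
    [0, 0, 0],
    [0, 0, 0],
    [0, 0, 0],
    [0, 0, 0],
    [0, 0, 0],
    [0, 0, 0],
    [0, 0, 0],
    [0, 0, 0]
  ],
  "claw": [-1, -1, -1, -1, -1, -1, -1, -1, -1, -1]
}}

```text
clock: 26.38
tool_pos: [0.5338, 0.3083, 0.0565]
tcp_rot: [[-0.081, 0.997, -0.002], [0.997, 0.081, 0.0], [0.001, -0.002, -1.0]]
contact_force: [-5.6, 0.1, 4.7]
opening: 0.011
finger_force: 30.7
```

{"fn": "carry_out", "kwargs": {
  "linear": [
    [-0.04, 0, 0],
    [-0.04, 0, 0],
    [-0.02, 0, 0],
    [0, 0, 0],
    [0, 0, 0]
  ],
  "delta_rot": [
    [0, 0, 0],
    [0, 0, 0],
    [0, 0, 0],
    [0, 0, 0],
    [0, 0, 0]
  ],
  "claw": [-1, -1, -1, -1, -1]
}}

```text
clock: 26.8
tool_pos: [0.5344, 0.3009, 0.0565]
tcp_rot: [[-0.082, 0.997, -0.002], [0.997, 0.082, 0.0], [0.0, -0.002, -1.0]]
contact_force: [-5.0, 0.2, 5.1]
opening: 0.0113
finger_force: 30.7
```

{"fn": "carry_out", "kwargs": {
  "linear": [
    [-0.03, 0, 0],
    [-0.03, 0, 0],
    [0, 0, 0]
  ],
  "delta_rot": [
    [0, 0, 0],
    [0, 0, 0],
    [0, 0, 0]
  ],
  "claw": [-1, -1, -1]
}}

```text
clock: 27.05
tool_pos: [0.5347, 0.2965, 0.0565]
tcp_rot: [[-0.081, 0.997, -0.002], [0.997, 0.081, 0.001], [0.001, -0.002, -1.0]]
contact_force: [-4.6, 1.4, 6.0]
opening: 0.0114
finger_force: 30.7
```

{"fn": "carry_out", "kwargs": {
  "linear": [
    [-0.025, 0, 0],
    [0, 0, 0],
    [0, 0, 0]
  ],
  "delta_rot": [
    [0, 0, 0],
    [0, 0, 0],
    [0, 0, 0]
  ],
  "claw": [-1, -1, -1]
}}

```text
clock: 27.3
tool_pos: [0.5349, 0.2947, 0.0565]
tcp_rot: [[-0.081, 0.997, -0.002], [0.997, 0.081, 0.001], [0.001, -0.002, -1.0]]
contact_force: [-5.3, 1.7, 5.9]
opening: 0.0117
finger_force: 30.7
```

{"fn": "carry_out", "kwargs": {
  "linear": [
    [-0.025, 0, 0],
    [0, 0, 0],
    [0, 0, 0]
  ],
  "delta_rot": [
    [0, 0, 0],
    [0, 0, 0],
    [0, 0, 0]
  ],
  "claw": [-1, -1, -1]
}}

```text
clock: 27.55
tool_pos: [0.535, 0.2936, 0.0564]
tcp_rot: [[-0.081, 0.997, -0.002], [0.997, 0.081, 0.002], [0.002, -0.002, -1.0]]
contact_force: [-5.5, 3.9, 5.4]
opening: 0.0111
finger_force: 30.6
```

{"fn": "carry_out", "kwargs": {
  "linear": [
    [-0.02, 0, 0],
    [0, 0, 0],
    [0, 0, 0]
  ],
  "delta_rot": [
    [0, 0, 0],
    [0, 0, 0],
    [0, 0, 0]
  ],
  "claw": [-1, -1, -1]
}}

```text
clock: 27.8
tool_pos: [0.535, 0.2936, 0.0565]
tcp_rot: [[-0.081, 0.997, -0.002], [0.997, 0.081, 0.004], [0.004, -0.001, -1.0]]
contact_force: [-6.9, 9.5, 2.9]
opening: 0.0114
finger_force: 30.4
```

{"fn": "carry_out", "kwargs": {
  "linear": [
    [-0.02, 0, 0],
    [0, 0, 0],
    [0, 0, 0]
  ],
  "delta_rot": [
    [0, 0, 0],
    [0, 0, 0],
    [0, 0, 0]
  ],
  "claw": [-1, -1, -1]
}}

```text
clock: 28.05
tool_pos: [0.535, 0.2936, 0.0566]
tcp_rot: [[-0.081, 0.997, -0.001], [0.997, 0.081, 0.006], [0.006, -0.001, -1.0]]
contact_force: [-7.4, 12.7, 1.8]
opening: 0.0113
finger_force: 30.2
```

The bolt holds at y=0.2936 with force rising to 12.7 N and no movement, so it is at its stop. Releasing and retreating.

{"fn": "carry_out", "kwargs": {
  "linear": [
    [0, 0, 0],
    [0, 0, 0],
    [0, 0, 0],
    [0, 0, 0],
    [0, 0, 0],
    [0, 0, -0.1],
    [0, 0, -0.3],
    [0, 0, -0.4],
    [0, 0, -0.5],
    [0, 0, -0.5]
  ],
  "delta_rot": [
    [0, 0, 0],
    [0, 0, 0],
    [0, 0, 0],
    [0, 0, 0],
    [0, 0, 0],
    [0, 0, 0],
    [0, 0, 0],
    [0, 0, 0],
    [0, 0, 0],
    [0, 0, 0]
  ],
  "claw": [-0.5, 0, 0.2, 0.3, 0.4, 0.4, 0.4, 0.4, 0.4, 0.4]
}}

```text
clock: 28.88
tool_pos: [0.5356, 0.2887, 0.192]
tcp_rot: [[-0.081, 0.997, -0.002], [0.997, 0.081, -0.001], [-0.001, -0.002, -1.0]]
contact_force: [1.0, -0.5, 0.0]
opening: 0.0599
finger_force: 0.0
```

{"fn": "carry_out", "kwargs": {
  "linear": [
    [0, -0.1, -0.1],
    [0, -0.3, 0],
    [0, -0.4, 0],
    [0, -0.4, 0],
    [0, -0.3, 0],
    [0, -0.2, 0],
    [0, 0, 0],
    [0, 0, 0],
    [0, 0, 0]
  ],
  "delta_rot": [
    [0, 0, 0],
    [0, 0, 0],
    [0, 0, 0],
    [0, 0, 0],
    [0, 0, 0],
    [0, 0, 0],
    [0, 0, 0],
    [0, 0, 0],
    [0, 0, 0]
  ],
  "claw": [0.4, 0.4, 0.4, 0.4, 0.4, 0.4, 0.4, 0.4, 0.4]
}}

```text
clock: 29.63
tool_pos: [0.4102, 0.2792, 0.1993]
tcp_rot: [[-0.082, 0.997, 0.002], [0.997, 0.082, 0.001], [0.001, 0.002, -1.0]]
contact_force: [-0.1, -0.2, -1.0]
opening: 0.0593
finger_force: 0.0
```

```bash
python3 - <<'E'
from dial import *
s=cams.read_camera('scene');t=cams.read_camera('top')
a=cv2.resize(s[145:220,355:480],None,fx=6.2,fy=4.6*6.2/5,interpolation=2);a=cv2.resize(s[150:215,355:480],None,fx=5,fy=5,interpolation=2);b=cv2.resize(t[195:250,160:275],None,fx=5,fy=5,interpolation=2)
w=np.zeros((a.shape[0]+b.shape[0],max(a.shape[1],b.shape[1]),3),np.uint8);w[:a.shape[0],:a.shape[1]]=a;w[a.shape[0]:,:b.shape[1]]=b
cv2.imwrite('pics/final.png',cv2.convertScaleAbs(w,alpha=1.3,beta=15));print(w.shape)
E
```

```text
(600, 625, 3)
```

View pics/final.png

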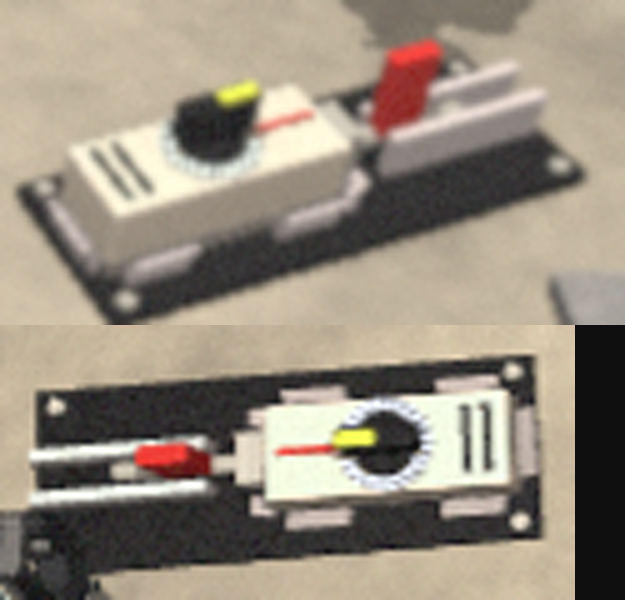

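The final view shows the unit flat in the seat with its hoop at the bolt end. The yellow pointer lies along the red mark (top crop 355,438 → 305,450), the rod enters the hoop at (222,463), and the gripper is clear.

```bash
python3 -c "
from bench import order
print(order.sign_off())"
```

```text
the job is handed in; nothing more can be done
None
```

I handed the job in: the white unit is seated flat with its hoop towards the bolt, the pointer is on the red zero mark to within about 1–2°, and the bolt is through the hoop against its stop; no other bench items were touched, and the run took about 30 s.

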